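Open a child-resistant solvent bottle

TASK

Open the white bottle that stands in the wooden holder: its red child-resistant cap has a loose outer shell with some idle travel, so push down until you feel it bear firmly, with 20 to 23 N, and keep it so while turning it counter-clockwise, seen from above, until it comes free. Lift the cap off, leaving the bottle standing in its holder, and set the cap down right way up in the aluminium tray without dropping it. Leave the jar, the cup and the brush where they are.

Things in the scene. Friction and masses are not known exactly. Their poses are not given: they have to be found in the camera images.
- cap: Red ribbed outer shell of the cap, white arrow on top, 53 mm wide, 47 high; whole cap 180 g. Origin: centre of its lower rim; z up; x through one lug and the white mark. Rim starts 95 to 111 mm over the bottle's underside. Loose: it idles down 0 to 8 mm (1.5 N; differs each time, not told by its height), then drives the inner cap. Grip its side, fingers not below the rim.
- inner: White inner cap hidden in the shell, turns with it, three lugs inside. Origin on the axis, 7.5 mm below the lugs' underside; x as the shell's. Starts locked on the bottle, x along the bottle's x, origin 106 mm over the bottle's underside, side play 1 mm. Must be pushed down 3 mm for its lugs to pass the catches. Lifted by the shell, it hangs up to 8 mm lower in it.
- liner: Grey spring disc hidden in the inner cap, 21 mm wide, bears on the bottle's mouth; origin: centre of its underside. Spring 6 N/mm, presses 2 N while locked, 20 N when the inner cap is 3 mm down and the lugs pass the catches. Keep 20 to 23 N while turning; over 26 N (4 mm down) damages it.
- bottle: White square bottle, 64 x 64, 80 mm to the shoulder, mouth at 130 mm, 0.5 to 0.9 kg, loose in the holder with 1.5 mm play a side (0.05 rad). Origin: centre of underside, z up. A cap let up half way (0.63 rad) is caught again. It comes free 1.20 to 1.45 rad counter-clockwise from locked, where a stop ends the turn; lugs clear the neck 16 mm up (shell up to 24 mm).
- holder: Wooden bottle holder, fixed: base plate 124 x 124 x 8 mm with a square well of 67 mm inside, wall tops 53 mm over the work surface. Origin: centre of the underside; x and y along the sides.
- tray: Shallow square aluminium tray, fixed, 140 x 140 mm, rim 10 mm high, wall 3 mm, floor 3 mm thick. Origin: centre of the underside; x and y along the sides.
- jar: Bystander: glass jar with dark brown lid, 66 mm wide, 60 mm high. Origin: centre of the underside.
- cup: Bystander: off-white plastic mixing cup, 71 mm wide, 56 mm high. Origin: centre of the underside.
- brush: Bystander: broad brush with black handle lying flat, 36 x 189 x 39 mm, long along its y. Origin: centre of the underside.
Things that resemble listed ones, but are neither listed nor needed, are in the scene too. Of the things like the inner, leave any that is purple; of the rest the larger one is meant.

How it is judged (in metres and radians):
On the way, in this order (a step that is already met when the one before it is completed fails the run):
1. the cap has been pushed down and turned to where it comes free (angle between the x axis of inner and the x axis of bottle, either way round above 1.12 rad and z of inner in the frame of bottle below 0.11 m), for 0.1 s.
2. the cap is lifted clear of the bottle, which stays in its holder (z of inner in the frame of bottle above 0.126 m and z of bottle in the frame of holder below 0.013 m), for 0.1 s.
At the end, for the whole second after the job is handed in: The cap stands right way up (within 0.1 rad), at rest and released, on the floor of the tray, wholly inside its rim (centre within 45 mm of the tray's centre along each side); the bottle stands upright (within 0.06 rad), fully down in its holder (within 3 mm) (x of cap in the frame of tray between -0.045 and 0.045 m and y of cap in the frame of tray between -0.045 and 0.045 m and z of cap in the frame of tray below 0.007 m and angle between cap's own z axis and vertical below 0.1 rad and linear speed of cap below 0.02 m/s and contact force between the fingers and cap below 0.1 N and z of bottle in the frame of holder below 0.011 m and angle between bottle's own z axis and vertical below 0.06 rad); the robot touches nothing.
It fails at once if the cap's spring liner is pressed with more than 26 N (contact force between liner and bottle above 26 N).
It fails at once if the bottle is lifted more than 15 mm or tipped more than 0.2 rad in its holder (z of bottle in the frame of holder above 0.023 m or angle between bottle's own z axis and vertical above 0.2 rad).
It fails at once if the cap is dropped or thrown (moves faster than 0.7 m/s with no finger on it) (linear speed of cap above 0.7 m/s and contact force between the fingers and cap below 0.05 N).
It fails at once if the jar, the cup or the brush is moved more than 20 mm (distance of any of jar, cup, brush from where it was at the start of the episode above 0.02 m).
It also fails if it takes over 61 s, if anything falls off the work surface, if the arm or the gripper's body presses on something with over 40 N, if the wrist force passes 120 N, or if a joint passes its speed limit or range.

ROBOT

A 6-joint arm with a two-finger parallel gripper is mounted at the origin on a cart in front of the work surface, level with it; the furniture and walls round the work are solid. World frame = base frame: x ahead of the robot, y to its left, z up, the work surface at z = 0. Lengths are in mm, angles in rad, forces in N, time in s.
With the tool pointing down it reaches from about 350 to 775 mm from the base axis. Payload 7.3 kg.
Tool frame: the origin (TCP) lies midway between the tips of the shut fingers; the grasp point (between the pads) lies 19 mm behind it; x points along the fingers, z is the direction in which the jaws open and shut, and the axes are right-handed (so a half turn about x gives the same grasp; the last joint's range is limited). The gripper opens to 92 mm and grips with 3 to 60 N. Pads are 19 mm wide; open, the fingers measure 130 mm over their backs; the gripper's body (75 mm by 190 mm) begins 47 mm behind the grasp point.
Start: joints at [0.964, 0.342, 1.524, -0, 1.275, -0.146], TCP at [233.438, 470.267, 226.741] pointing down, gripper open.
Joint ranges: [-2.53, 2.53], [-0.77, 2.02], [0.04, 2.7], [-1, 4.14], [0.28, 2.66], [-3.11, 3.11]. Speed limits (rad/s): [2.57, 2.57, 3.14, 3.14, 3.14, 3.14].

INTERFACE

Orientations are given as [roll, pitch, yaw] about the fixed x, y, z axes, in that order (R = Rz(yaw) Ry(pitch) Rx(roll)).
In Python, from plant import monitor, optics, close_job gives the robot as it stands.
- The arm moves only by the tool send_rows, never from a script. Its argument "commands" is a list that holds one entry, the list of rows, each a list of 5 numbers: the shift along the tool's x, y, z in m, then the turn about the tool's x in degrees, then the finger opening in m, from 0 to 0.0918. A call has 1 to 10 rows; each row shifts and turns the pose as measured when the row begins, along the tool's axes as they then stand; what a row does not reach is not made up. A row lasts 1/12 s, in which the tool goes at most 41.7 mm and 7.16 degrees, less where a joint would pass 70% of its speed; a pose out of reach is approached as far as the arm can. A call with a gripper value outside its range is refused whole. The fingers move at their own pace and stop on an object; the grip force is fixed at half the most. Time passes only in rows, so rows that do not move let the fingers close. It gives the time, the measured TCP pose, the force and the opening at its end, in the units of the state.
- monitor.get_obs(): the state, without advancing time (a new reading comes with each control period).
- optics.capture(name): name is "scene" or "top"; returns a dict with "color" (420x560x3 uint8, blue, green, red), "camera_matrix" (3x3 intrinsics, pixels), "camera_from_world" (4x4, takes a point from world to camera coordinates). Camera axes: x right, y down, z forward; pixel columns grow to the right and rows downward; lengths in mm; the calibration is good to about 2 mm. A picture is of the moment at which its call begins. There is no depth.
- close_job(): hands the job in, once; it reports no verdict.
The state is a dict: "time": time; "joint_positions": joint angles; "dq": joint speeds; "tau": joint torques, N m; "tool_pos": TCP position; "tcp_rot": TCP orientation; "contact_force": force on the tool from outside, world axes, zero at the start; "moment": the same for the moment, N m; "grip_width": finger opening in mm.
Only numpy, scipy, OpenCV 4.12 (cv2) and the standard library are available. Lean on these libraries where they do the work, as an engineer would, in place of code of your own. Each camera call takes 0.05 s, during which the arm holds its last target.

## Working session

There is one attempt and no reset: what is moved stays moved. The work goes in short steps, Python scripts to look and compute and a tool call to move; the robot and the scene stay as the last step left them, time stands still between calls to the robot, and variables do not carry over. Pictures are saved under pics/ and viewed, and the job is handed in when it is done.

Besides the shell and the picture viewer there is one more tool, called after "Request:" as name(argument=value, ...), one argument or row to a line, values as JSON. send_rows: Moves the arm, as the interface text tells. Its arguments: {"type":"object","properties":{"commands":{"type":"array","items":{"type":"array","items":{"type":"array","items":{"type":"number"}}}}},"required":["commands"]}

```bash
ls; mkdir -p pics; python3 - <<'E'
from plant import monitor, optics
import cv2,numpy as np
o=monitor.get_obs(); print(o)
for n in("scene","top"):
    c=optics.capture(n); cv2.imwrite(f"pics/{n}0.png",c["color"]); print(n,c["camera_matrix"],c["camera_from_world"])
    np.savez(f"pics/{n}0.npz",**c)
E
```

```text
pics
{'time': 0.0, 'joint_positions': array([ 9.64026938e-01,  3.42717079e-01,  1.52501571e+00, -3.60873692e-05,
        1.27537889e+00, -1.45992546e-01]), 'dq': array([ 9.93481171e-05,  4.55738860e-05,  3.13911786e-04,  4.33945081e-04,
        1.27475631e-04, -6.87542891e-04]), 'tau': array([ 5.38623990e-04, -4.31252074e+01, -2.44216079e+01,  7.18873786e-02,
        5.59697184e-02, -1.56639476e-04]), 'tool_pos': array([233.1927386 , 469.91897597, 226.04834015]), 'tcp_rot': array([ 3.01831344,  1.56927691, -2.15484185]), 'contact_force': array([-0.09667651,  0.16795331, -0.3541055 ]), 'moment': array([-0.01947261,  0.03832778, -0.02752164]), 'grip_width': 91.8228539216699}
scene [[428.54974632   0.         281.21679175]
 [  0.         428.54974632 208.93796161]
 [  0.           0.           1.        ]] [[ 4.94099658e-01 -8.69236238e-01  1.71432487e-02 -2.58446482e+02]
 [-6.46114122e-01 -3.80321284e-01 -6.61734283e-01  4.51985617e+02]
 [ 5.81723361e-01  3.15886188e-01 -7.49542425e-01  7.05547986e+02]
 [ 0.00000000e+00  0.00000000e+00  0.00000000e+00  1.00000000e+00]]
top [[408.35694712   0.         282.32698997]
 [  0.         408.35694712 208.29227781]
 [  0.           0.           1.        ]] [[-6.30140888e-03 -9.99980141e-01  1.00095991e-04  1.79945463e+00]
 [-9.92172993e-01  6.23972816e-03 -1.24714943e-01  5.52260754e+02]
 [ 1.24711842e-01 -8.85192388e-04 -9.92192609e-01  8.82023211e+02]
 [ 0.00000000e+00  0.00000000e+00  0.00000000e+00  1.00000000e+00]]
```

View pics/scene0.png

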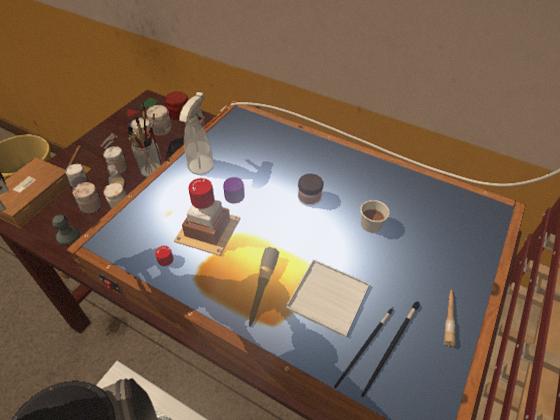

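View pics/top0.png

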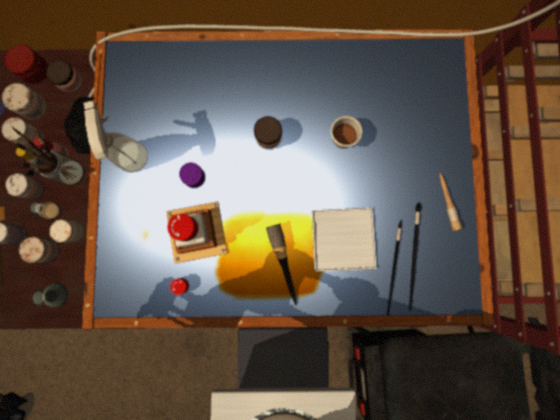

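```bash
python3 - <<'E'
import cv2,numpy as np
a=np.load("pics/top0.npz")["color"];b=np.load("pics/scene0.npz")["color"]
A=cv2.resize(a[180:310,150:400],None,fx=3.2,fy=3.2,interpolation=cv2.INTER_CUBIC)
B=cv2.resize(b[160:340,160:390],None,fx=3.3,fy=3.3,interpolation=cv2.INTER_CUBIC)
cv2.imwrite("pics/a.png",A);cv2.imwrite("pics/b.png",B)
C=np.hstack([cv2.resize(a[195:270,160:235],(400,400),interpolation=cv2.INTER_CUBIC),cv2.resize(b[170:255,170:255],(400,400),interpolation=cv2.INTER_CUBIC)]);cv2.imwrite("pics/c.png",C)
E
```

```text
(no output)
```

View pics/a.png

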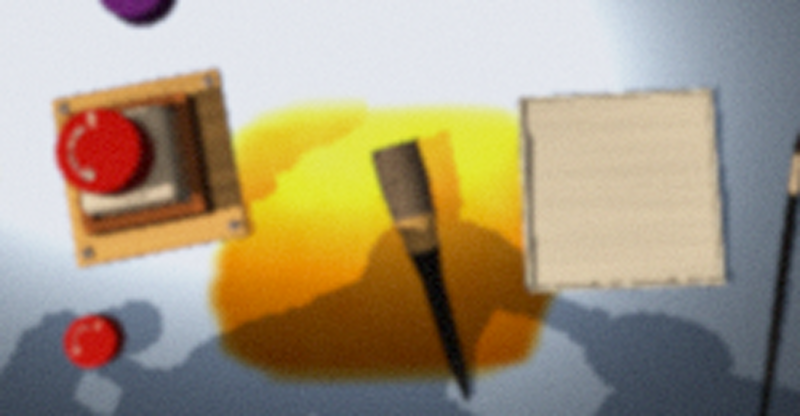

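View pics/c.png

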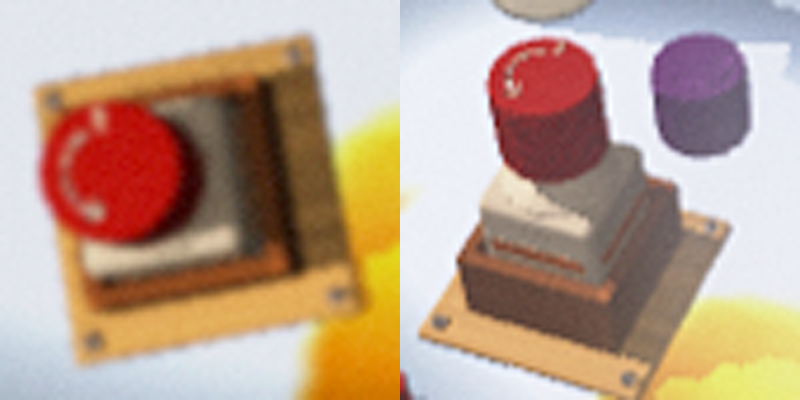

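View pics/b.png

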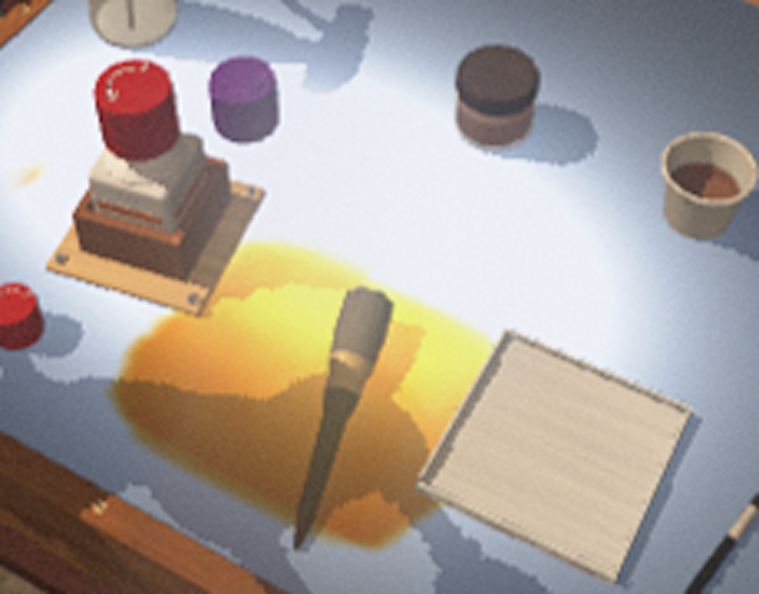

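```bash
cat > h.py <<'E'
import numpy as np,cv2
def load(n):return np.load(f"pics/{n}.npz")
def ray(c,uv):
    K=c["camera_matrix"];T=c["camera_from_world"];R=T[:3,:3];o=-R.T@T[:3,3]
    d=R.T@np.linalg.solve(K,[uv[0],uv[1],1]);return o,d/np.linalg.norm(d)
def onplane(c,uv,z):
    o,d=ray(c,uv);return o+d*(z-o[2])/d[2]
def tri(c1,u1,c2,u2):
    o1,d1=ray(c1,u1);o2,d2=ray(c2,u2)
    s=np.linalg.lstsq(np.c_[d1,-d2],o2-o1,rcond=None)[0]
    p,q=o1+s[0]*d1,o2+s[1]*d2;return (p+q)/2,np.linalg.norm(p-q)
E
python3 - <<'E'
from h import *
t=load("top0");s=load("scene0")
def red(c,roi,thr):
    im=c["color"].astype(int);m=((im[...,2]>thr)&(im[...,1]<im[...,2]*.5)&(im[...,0]<im[...,2]*.5)).astype(np.uint8)
    x0,x1,y0,y1=roi;k=np.zeros_like(m);k[y0:y1,x0:x1]=m[y0:y1,x0:x1];return k
im=t["color"][228,165:205,2];print(im)
print(s["color"][175:210,200,2]) ;print(s["color"][175:210,206,2])
for n,c,roi in(("top",t,(160,210,205,250)),("sc",s,(185,220,175,215))):
  for thr in(90,130,150,170,185):
    m=red(c,roi,thr);m=cv2.morphologyEx(m,cv2.MORPH_CLOSE,np.ones((5,5)))
    cs=max(cv2.findContours(m,cv2.RETR_EXTERNAL,cv2.CHAIN_APPROX_NONE)[0],key=cv2.contourArea)
    print(n,thr,m.sum(),cv2.fitEllipse(cs),cv2.boundingRect(cs))
H=np.array([(38,88),(308,36),(368,310),(80,365)])*75/400+[160,195]
P=np.array([onplane(t,h,8) for h in H]);print(P[:,:2],P.mean(0),[np.linalg.norm(P[i]-P[i-1]) for i in range(4)])
H=np.array([(521,97),(713,90),(727,283),(529,291)])/3.2+[150,180]
P=np.array([onplane(t,h,10) for h in H]);print(P[:,:2],P.mean(0),[np.linalg.norm(P[i]-P[i-1]) for i in range(4)])
H=np.array([(508,332),(690,408),(617,581),(420,485)])/3.3+[160,160]
P=np.array([onplane(s,h,10) for h in H]);print(P[:,:2],P.mean(0))
H=np.array([(420,336),(640,400),(732,226)])-[400,0];H=H*85/400+[170,170]
P=np.array([onplane(s,h,8) for h in H]);print(P[:,:2],(P[0]+P[2])/2)
E
```

```text
[227 222 210 200 192 186 176 174 183 190 191 192 191 190 192 194 192 191
 192 191 194 191 189 191 189 190 185 167 127  79  54  53  60  75  98 110
 107  97  87  74]
[168 226 230 198 185 191 190 187 189 186 190 186 191 192 189 186 189 190
 193 152 118 110 110 109 109 109 111 109 108 101 103 110 106 116 137]
[183 218 238 227 195 185 185 189 185 186 187 187 186 187 189 190 190 156
 115 107 109 113 111 107 104 100 107 108 107 107 106 107 110 137 150]
top 90 583 ((180.56927490234375, 226.6875457763672), (25.777925491333008, 26.60293960571289), 2.8646113872528076) (168, 214, 26, 27)
top 130 550 ((180.11643981933594, 226.51329040527344), (24.78965187072754, 26.42121696472168), 12.790796279907227) (168, 214, 26, 27)
top 150 534 ((179.89869689941406, 226.4934539794922), (24.505495071411133, 25.97041130065918), 11.945047378540039) (168, 214, 25, 27)
top 170 509 ((179.51828002929688, 226.587158203125), (23.912067413330078, 25.314701080322266), 6.750251293182373) (168, 214, 25, 26)
top 185 464 ((179.0510711669922, 226.83184814453125), (22.81792640686035, 24.2699031829834), 20.73853302001953) (168
[... 855 characters left out ...]
25834958), np.float64(118.58208063744462), np.float64(121.48992698886853), np.float64(124.48123135717486)]
[[ 550.21727249  -71.90144103]
 [ 554.42651094 -210.30376723]
 [ 416.79879028 -215.53675779]
 [ 412.08702485  -75.39942272]] [ 483.38239964 -143.28534719   10.        ] [np.float64(138.17453161680714), np.float64(138.4663193210403), np.float64(137.72717119311352), np.float64(140.2165233251234)]
[[ 547.1544506   -73.35358131]
 [ 553.8846564  -207.49824576]
 [ 415.48564304 -214.85245832]
 [ 411.86925203  -77.85359367]] [ 482.09850052 -143.38946976   10.        ]
[[429.14991138 241.21630537]
 [452.84029432 122.14338117]
 [570.72707621 144.85997497]] [499.93849379 193.03814017   8.        ]
```

```bash
python3 - <<'E'
from h import *
t=load("top0");s=load("scene0")
print(t["color"][210:245,180,2])
print(s["color"][186,183:220,2]); print(s["color"][175:182,196:205,2])
for a in((179.9,226.6),(180.4,226.9)):
  for b in((199.9,186.2),(200.2,186.6)):
    print(tri(t,a,s,b))
  for z in(153,158,163): print(z,onplane(t,a,z),onplane(s,(200,186.4),z))
E
```

```text
[218 215 205 187 182 187 191 191 192 195 194 189 190 187 189 191 190 187
 194 193 192 190 191 189 185 187 191 193 192 186 180 195 222 222 211]
[237 239 240 237 237 230 187 189 183 153 162 192 188 188 189 189 190 186
 187 185 185 192 186 187 187 184 191 188 169 163 244 237 236 237 236 236
 235]
[[231 222 219 207 168 173 176 181 182]
 [240 241 242 239 226 227 229 225 224]
 [240 237 233 233 230 232 231 236 234]
 [227 217 206 205 198 203 206 211 215]
 [196 181 183 182 185 186 187 193 193]
 [188 205 199 196 191 182 195 204 182]
 [186 187 197 197 190 186 189 195 183]]
(array([502.54936906, 197.26215621, 154.66440868]), np.float64(0.4378150840316177))
(array([502.86727018, 197.35748649, 153.107556  ]), np.float64(0.25523088593546867))
153 [502.80611304 197.49318888 153.        ] [503.27641122 198.06460204 153.        ]
158 [502.39616151 196.23935839 158.        ] [499.64081841 194.57833133 158.        ]
163 [501.98620999 194.9855279  163.        ] [496.0052256  191.09206061 163.        ]
(array([501.72896682, 196.15996399, 155.93603453]), np.float64(0.9040862260987019))
(array([502.04536943, 196.25385456, 154.3826865 ]), np.float64(0.21326558662887454))
153 [502.21626776 196.5080862  153.        ] [503.27641122 198.06460204 153.        ]
158 [501.81004466 195.26048256 158.        ] [499.64081841 194.57833133 158.        ]
163 [501.40382155 194.01287893 163.        ] [496.0052256  191.09206061 163.        ]
```

```bash
cat >> h.py <<'E'
from scipy.spatial.transform import Rotation as Ro
def togo(target):
    from plant import monitor
    o=monitor.get_obs();R=Ro.from_euler('xyz',o["tcp_rot"]).as_matrix()
    print("t",o["time"],"pos",o["tool_pos"].round(2),"F",o["contact_force"].round(2),"M",o["moment"].round(2),"q",o["joint_positions"].round(3),"w",o["grip_width"])
    print("axes z",R[:,2].round(3),"x",R[:,0].round(4)); print("togo tool mm",(R.T@(np.array(target)-o["tool_pos"])).round(1))
E
python3 -c "
from h import *
togo([502,195.5,226])"
```

```text
t 0.1 pos [233.22 469.94 226.1 ] F [-0.06  0.03 -0.76] M [0.01 0.03 0.04] q [ 0.964  0.343  1.525 -0.     1.275 -0.146] w 91.57493234740964
axes z [ 0.445  0.896 -0.001] x [-8.0e-04 -1.1e-03 -1.0e+00]
togo tool mm [ 2.000e-01 -3.628e+02 -1.263e+02]
```

Request:
send_rows(
  commands=[
    [[0,-0.03,-0.0104,0,0.0918],[0,-0.03,-0.0104,0,0.0918],[0,-0.03,-0.0104,0,0.0918],[0,-0.03,-0.0104,0,0.0918],[0,-0.03,-0.0104,0,0.0918],[0,-0.03,-0.0104,0,0.0918],[0,-0.03,-0.0104,0,0.0918],[0,-0.03,-0.0104,0,0.0918],[0,-0.03,-0.0104,0,0.0918],[0,-0.03,-0.0104,0,0.0918]],
  ],
)

```text
time: 0.93
tool_pos: [459.1, 237.4, 221.9]
tcp_rot: [2.425, 1.562, -2.736]
contact_force: [-0.3, 0.5, -0.8]
grip_width: 91.7
```

```bash
python3 -c "
from h import *
togo([502,195.5,226])"
```

```text
t 0.9333 pos [459.09 237.44 221.89] F [-0.31  0.5  -0.84] M [ 0.05 -0.05 -0.02] q [ 3.290e-01  3.360e-01  1.546e+00 -1.000e-03  1.268e+00 -7.920e-01] w 91.6869575170835
axes z [ 0.434  0.901 -0.007] x [-0.0084 -0.0036 -1.    ]
togo tool mm [ -4.3 -56.8 -19.2]
```

Request:
send_rows(
  commands=[
    [[-0.002,-0.0285,-0.0096,0,0.0918],[-0.002,-0.0285,-0.0096,0,0.0918],[0,0,0,0,0.0918],[0,0,0,0,0.0918]],
  ],
)

```text
time: 1.27
tool_pos: [507.1, 187.5, 223.6]
tcp_rot: [2.508, 1.559, -2.66]
contact_force: [-0.5, 1.3, -0.3]
grip_width: 92.1
```

```bash
python3 -c "
from h import *
togo([502,195.5,125])
from plant import optics
I=[]
for n in('top','scene'):
    c=optics.capture(n);np.savez(f'pics/{n}1.npz',**c);I.append(cv2.resize(c['color'],(400,300)))
    cv2.imwrite(f'pics/{n}1.png',c['color'])
cv2.imwrite('pics/d.png',np.hstack(I))
"
```

```text
t 1.2667 pos [507.12 187.54 223.63] F [-0.47  1.31 -0.34] M [ 0.01  0.01 -0.  ] q [ 0.214  0.38   1.475 -0.003  1.298 -0.899] w 92.098282977554
axes z [ 0.441  0.898 -0.01 ] x [-0.0109 -0.0057 -0.9999]
togo tool mm [98.6  7.4  5.9]
```

View pics/d.png

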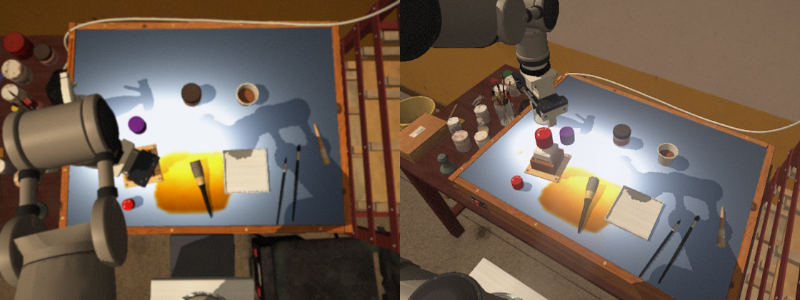

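Request:
send_rows(
  commands=[
    [[0.01,0.004,0.003,0,0.0918],[0.012,0.0035,0.003,0,0.0918],[0.012,0,0,0,0.0918],[0,0,0,0,0.0918],[0,0,0,0,0.0918]],
  ],
)

```text
time: 1.78
tool_pos: [496.9, 202.8, 186.8]
tcp_rot: [2.394, 1.557, -2.766]
contact_force: [-0.2, -0.1, 0.5]
grip_width: 91.9
```

```bash
python3 -c "
from h import *
togo([502,195.5,125])
"
```

```text
t 1.7833 pos [496.86 202.75 186.8 ] F [-0.22 -0.15  0.49] M [ 0.02 -0.03  0.  ] q [ 0.246  0.406  1.543 -0.002  1.207 -0.877] w 91.93123215888161
axes z [ 0.433  0.901 -0.01 ] x [-0.0125 -0.0049 -0.9999]
togo tool mm [61.8 -8.3 -3.7]
```

Request:
send_rows(
  commands=[
    [[0,0,0,0,0.0918],[0,0,0,0,0.0918]],
  ],
)

```text
time: 1.95
tool_pos: [495.8, 204.2, 187.0]
tcp_rot: [2.373, 1.557, -2.785]
contact_force: [0.3, -0.0, -0.0]
grip_width: 91.5
```

```bash
python3 -c "
from h import *
togo([502,195.5,125])
"
```

```text
t 1.95 pos [495.75 204.21 187.01] F [ 0.29 -0.02 -0.04] M [ 0.02 -0.02 -0.01] q [ 0.249  0.405  1.543 -0.002  1.207 -0.876] w 91.50366336890082
axes z [ 0.431  0.902 -0.01 ] x [-0.0129 -0.0048 -0.9999]
togo tool mm [ 62.  -10.   -4.6]
```

Request:
send_rows(
  commands=[
    [[0,-0.003,-0.0015,0,0.0918],[0,-0.002,-0.001,0,0.0918],[0,0,0,0,0.0918],[0,0,0,0,0.0918],[0,0,0,0,0.0918],[0,0,0,0,0.0918]],
  ],
)

```text
time: 2.45
tool_pos: [500.6, 199.6, 189.0]
tcp_rot: [2.425, 1.561, -2.733]
contact_force: [0.3, -0.4, -0.7]
grip_width: 91.7
```

```bash
python3 -c "
from h import *
togo([502,195.5,125])
"
```

```text
t 2.45 pos [500.58 199.59 189.04] F [ 0.28 -0.36 -0.69] M [ 0.02  0.03 -0.  ] q [ 0.238  0.405  1.536 -0.002  1.21  -0.887] w 91.73696410783035
axes z [ 0.431  0.902 -0.007] x [-0.009  -0.0039 -1.    ]
togo tool mm [64.  -3.5 -2.6]
```

Request:
send_rows(
  commands=[
    [[0.006,-0.002,-0.001,0,0.0918],[0.01,-0.001,-0.001,0,0.0918],[0.01,0,0,0,0.0918],[0.008,0,0,0,0.0918],[0.004,0,0,0,0.0918],[0,0,0,0,0.0918],[0,0,0,0,0.0918],[0,0,0,0,0.0918]],
  ],
)

```text
time: 3.12
tool_pos: [501.7, 195.3, 145.8]
tcp_rot: [2.393, 1.559, -2.765]
contact_force: [-0.6, 0.6, -0.6]
grip_width: 91.8
```

```bash
python3 -c "
from h import *
togo([502,195.5,122])
"
```

```text
t 3.1167 pos [501.71 195.26 145.84] F [-0.56  0.58 -0.63] M [-0.02 -0.06 -0.02] q [ 0.23   0.45   1.595 -0.002  1.109 -0.894] w 91.75789828001882
axes z [ 0.431  0.902 -0.009] x [-0.0114 -0.0045 -0.9999]
togo tool mm [23.8 -0.4  0.6]
```

Request:
send_rows(
  commands=[
    [[0.004,0,0,0,0.0918],[0.006,0,0,0,0.0918],[0.006,0,0,0,0.0918],[0.004,0,0,0,0.0918],[0.001,0,0,0,0.0918],[0,0,0,0,0.0918],[0,0,0,0,0.0918],[0,0,0,0,0.0918]],
  ],
)

```text
time: 3.78
tool_pos: [502.0, 195.4, 123.4]
tcp_rot: [2.42, 1.56, -2.738]
contact_force: [-0.1, 0.4, 0.1]
grip_width: 91.7
```

```bash
python3 -c "
from h import *
togo([502,195.5,122])
from plant import optics
c=optics.capture('scene');cv2.imwrite('pics/e.png',cv2.resize(c['color'][100:260,130:310],None,fx=3.3,fy=3.3,interpolation=cv2.INTER_CUBIC))
"
```

```text
t 3.7833 pos [501.99 195.43 123.4 ] F [-0.13  0.45  0.07] M [-0.01 -0.    0.04] q [ 0.23   0.476  1.622 -0.002  1.053 -0.894] w 91.71864159365677
axes z [ 0.431  0.902 -0.008] x [-0.0096 -0.0041 -0.9999]
togo tool mm [1.4 0.  0.1]
```

View pics/e.png

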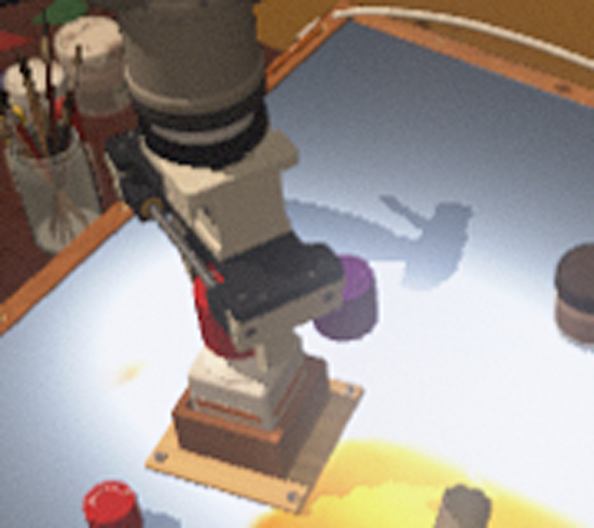

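Request:
send_rows(
  commands=[
    [[0,0,0,0,0.07],[0,0,0,0,0.058],[0,0,0,0,0.056],[0,0,0,0,0.054],[0,0,0,0,0.052],[0,0,0,0,0.045],[0,0,0,0,0.045]],
  ],
)

```text
time: 4.42
tool_pos: [502.9, 195.9, 124.5]
tcp_rot: [2.418, 1.563, -2.74]
contact_force: [0.9, 2.3, -1.1]
grip_width: 52.3
```

```bash
python3 -c "
from h import *
togo([502,195.5,122])
"
```

```text
t 4.4167 pos [502.88 195.9  124.51] F [ 0.94  2.3  -1.11] M [ 0.43 -0.15 -0.01] q [ 2.300e-01  4.750e-01  1.621e+00 -1.000e-03  1.053e+00 -8.940e-01] w 52.25259455864657
axes z [ 0.431  0.902 -0.005] x [-0.0068 -0.0029 -1.    ]
togo tool mm [ 2.5  0.6 -0.7]
```

Request:
send_rows(
  commands=[
    [[0.001,0,0,0,0.04],[0.001,0,0,0,0.04]],
  ],
)

```text
time: 4.58
tool_pos: [503.1, 196.7, 122.9]
tcp_rot: [2.253, 1.565, -2.905]
contact_force: [-0.8, 3.2, 2.2]
grip_width: 52.4
```

```bash
python3 -c "
from h import *
togo([502,195.5,122])
"
```

```text
t 4.5833 pos [503.09 196.66 122.87] F [-0.76  3.22  2.15] M [ 0.4   0.18 -0.04] q [ 0.231  0.477  1.623 -0.     1.048 -0.894] w 52.42063387152753
axes z [ 0.431  0.902 -0.004] x [-0.0059 -0.0014 -1.    ]
togo tool mm [ 0.9  0.5 -1.5]
```

Request:
send_rows(
  commands=[
    [[0.001,0,0,0,0.04],[0.001,0,0,0,0.04]],
  ],
)

```text
time: 4.75
tool_pos: [503.1, 197.0, 121.6]
tcp_rot: [2.214, 1.566, -2.945]
contact_force: [-2.7, -0.0, 9.2]
grip_width: 52.0
```

Request:
send_rows(
  commands=[
    [[0.001,0,0,0,0.04],[0,0,0,0,0.04]],
  ],
)

```text
time: 4.92
tool_pos: [503.1, 197.0, 122.0]
tcp_rot: [2.302, 1.566, -2.856]
contact_force: [-2.5, 1.2, 5.9]
grip_width: 52.0
```

Request:
send_rows(
  commands=[
    [[0.001,0,0,0,0.04]],
  ],
)

```text
time: 5.0
tool_pos: [503.1, 196.9, 121.8]
tcp_rot: [2.339, 1.567, -2.818]
contact_force: [-3.5, 0.5, 7.4]
grip_width: 52.0
```

Request:
send_rows(
  commands=[
    [[0.0013,0,0,0,0.04],[0.0013,0,0,0,0.04]],
  ],
)

```text
time: 5.17
tool_pos: [503.2, 196.9, 121.1]
tcp_rot: [2.508, 1.568, -2.649]
contact_force: [-3.6, 0.6, 10.5]
grip_width: 51.9
```

Request:
send_rows(
  commands=[
    [[0.0015,0,0,0,0.04],[0.0015,0,0,0,0.04]],
  ],
)

```text
time: 5.33
tool_pos: [503.3, 197.0, 120.7]
tcp_rot: [-2.918, 1.57, -1.792]
contact_force: [-4.6, -0.0, 13.6]
grip_width: 52.1
```

Request:
send_rows(
  commands=[
    [[0.0017,0,0,0,0.04]],
  ],
)

```text
time: 5.42
tool_pos: [503.4, 197.0, 120.5]
tcp_rot: [-1.971, 1.57, -0.845]
contact_force: [-4.8, -0.7, 14.8]
grip_width: 52.1
```

Request:
send_rows(
  commands=[
    [[0.0019,0.0003,0,0,0.04],[0.0019,0.0003,0,0,0.04]],
  ],
)

```text
time: 5.58
tool_pos: [503.3, 197.0, 120.3]
tcp_rot: [-1.398, 1.566, -0.271]
contact_force: [-4.5, -1.1, 15.8]
grip_width: 52.1
```

Request:
send_rows(
  commands=[
    [[0.0021,0.0003,0,0,0.04],[0.0021,0.0003,0,0,0.04]],
  ],
)

```text
time: 5.75
tool_pos: [503.5, 197.1, 120.0]
tcp_rot: [-1.282, 1.563, -0.155]
contact_force: [-4.3, -0.1, 17.8]
grip_width: 51.8
```

Request:
send_rows(
  commands=[
    [[0.0022,0.0003,0,0,0.04]],
  ],
)

```text
time: 5.83
tool_pos: [503.5, 197.1, 119.9]
tcp_rot: [-1.259, 1.561, -0.132]
contact_force: [-5.4, -1.1, 17.4]
grip_width: 52.0
```

```bash
python3 -c "
from h import *
togo([502,195.5,122])
"
```

```text
t 5.8333 pos [503.53 197.06 119.92] F [-5.38 -1.06 17.41] M [-0.17  0.95 -0.06] q [ 0.233  0.474  1.638 -0.004  1.02  -0.892] w 51.9810142849275
axes z [0.429 0.903 0.003] x [ 0.0102 -0.0013 -0.9999]
togo tool mm [-2.1  0.7 -2.1]
```

Request:
send_rows(
  commands=[
    [[0.0025,0.0004,0,0,0.04],[0.0025,0.0004,0,0,0.04]],
  ],
)

```text
time: 6.0
tool_pos: [503.6, 197.1, 119.5]
tcp_rot: [-1.229, 1.556, -0.101]
contact_force: [-5.5, -1.7, 20.0]
grip_width: 52.1
```

Request:
send_rows(
  commands=[
    [[0.0025,0.0004,0,-5,0.04]],
  ],
)

```text
time: 6.08
tool_pos: [503.9, 197.2, 119.5]
tcp_rot: [-1.292, 1.553, -0.077]
contact_force: [-5.0, -1.1, 19.6]
grip_width: 52.1
```

```bash
python3 -c "
from h import *
togo([502,195.5,122])
"
```

```text
t 6.0833 pos [503.9  197.21 119.5 ] F [-5.01 -1.09 19.57] M [-0.13  0.83 -0.07] q [ 0.235  0.471  1.644 -0.006  1.01  -0.977] w 52.076911949855486
axes z [0.348 0.937 0.005] x [ 0.0177 -0.0014 -0.9998]
togo tool mm [-2.5  1.1 -2.3]
```

Request:
send_rows(
  commands=[
    [[0.0026,0.0005,0,-6,0.04],[0.0026,0.0005,0,-6,0.04]],
  ],
)

```text
time: 6.25
tool_pos: [504.9, 197.5, 119.6]
tcp_rot: [-1.459, 1.546, -0.026]
contact_force: [-4.7, 0.4, 19.7]
grip_width: 52.0
```

```bash
python3 -c "
from h import *
togo([502,195.5,122])
"
```

```text
t 6.25 pos [504.87 197.49 119.56] F [-4.69  0.36 19.65] M [-0.06  0.83 -0.04] q [ 0.235  0.469  1.647 -0.008  1.001 -1.194] w 52.001017547956586
axes z [0.137 0.991 0.003] x [ 2.510e-02 -7.000e-04 -9.997e-01]
togo tool mm [-2.5  2.5 -2.4]
```

Request:
send_rows(
  commands=[
    [[0.0026,0.001,0,-7,0.04],[0.0026,0.001,0,-7,0.04]],
  ],
)

```text
time: 6.42
tool_pos: [504.6, 197.9, 119.5]
tcp_rot: [-1.667, 1.539, 0.017]
contact_force: [-5.7, -0.9, 19.6]
grip_width: 52.3
```

```bash
python3 -c "
from h import *
togo([502,195.5,122])
"
```

```text
t 6.4167 pos [504.59 197.87 119.5 ] F [-5.68 -0.93 19.6 ] M [-0.15  1.16 -0.12] q [ 0.236  0.466  1.654 -0.008  0.991 -1.443] w 52.26371071619326
axes z [-0.113  0.994 -0.003] x [ 3.180e-02  5.000e-04 -9.995e-01]
togo tool mm [-2.6  2.8 -2.1]
```

Request:
send_rows(
  commands=[
    [[0.0026,0.001,0.0002,-7,0.04],[0.0026,0.001,0.0003,-7,0.04]],
  ],
)

```text
time: 6.58
tool_pos: [504.3, 197.9, 119.5]
tcp_rot: [-1.906, 1.532, 0.028]
contact_force: [-4.4, -1.5, 20.0]
grip_width: 51.8
```

```bash
python3 -c "
from h import *
togo([502,195.5,122])
"
```

```text
t 6.5833 pos [504.26 197.94 119.51] F [-4.36 -1.54 20.04] M [-0.19  0.8  -0.14] q [ 0.237  0.462  1.66  -0.01   0.981 -1.692] w 51.79385692069482
axes z [-0.355  0.935 -0.013] x [ 0.0385  0.0011 -0.9993]
togo tool mm [-2.6  2.9 -1.5]
```

Request:
send_rows(
  commands=[
    [[0.0026,0.001,0.0005,-7,0.04],[0.0026,0.001,0.0006,-7,0.04]],
  ],
)

```text
time: 6.75
tool_pos: [504.5, 198.0, 119.7]
tcp_rot: [-2.147, 1.524, 0.037]
contact_force: [-3.8, -1.1, 18.4]
grip_width: 51.9
```

```bash
python3 -c "
from h import *
togo([502,195.5,122])
"
```

```text
t 6.75 pos [504.52 197.99 119.66] F [-3.78 -1.12 18.44] M [-0.12  0.64 -0.15] q [ 0.238  0.459  1.667 -0.011  0.97  -1.94 ] w 51.891723208856675
axes z [-0.575  0.818 -0.026] x [ 0.047   0.0018 -0.9989]
togo tool mm [-2.5  3.4 -0.6]
```

Force slipped slightly low (18.4 N); step the push up.

Request:
send_rows(
  commands=[
    [[0.0028,0.001,0.0008,-6,0.04],[0.0028,0.001,0.0009,-6,0.04]],
  ],
)

```text
time: 6.92
tool_pos: [504.6, 198.0, 119.5]
tcp_rot: [-2.358, 1.515, 0.047]
contact_force: [-6.7, -1.2, 20.8]
grip_width: 52.1
```

```bash
python3 -c "
from h import *
togo([502,195.5,122])
"
```

```text
t 6.9167 pos [504.58 198.03 119.45] F [-6.73 -1.17 20.79] M [-0.07  1.09 -0.18] q [ 0.239  0.455  1.674 -0.013  0.957 -2.159] w 52.14772032203355
axes z [-0.74   0.672 -0.04 ] x [ 0.0558  0.0026 -0.9984]
togo tool mm [-2.7  3.5  0.1]
```

Request:
send_rows(
  commands=[
    [[0.0026,0.0008,0.001,-6,0.04],[0.0026,0.0008,0.001,-6,0.04]],
  ],
)

```text
time: 7.08
tool_pos: [504.5, 197.7, 119.5]
tcp_rot: [-2.578, 1.507, 0.046]
contact_force: [-2.7, -2.0, 17.6]
grip_width: 52.1
```

```bash
python3 -c "
from h import *
togo([502,195.5,122])
"
```

```text
t 7.0833 pos [504.48 197.68 119.48] F [-2.71 -1.99 17.55] M [-0.15  0.68 -0.5 ] q [ 0.239  0.451  1.682 -0.015  0.946 -2.377] w 52.07706075630013
axes z [-0.868  0.494 -0.054] x [ 0.064   0.003  -0.9979]
togo tool mm [-2.7  3.   0.9]
```

Request:
send_rows(
  commands=[
    [[0.0025,0.0006,0.001,-4,0.04]],
  ],
)

```text
time: 7.17
tool_pos: [504.4, 197.6, 119.3]
tcp_rot: [-2.644, 1.503, 0.055]
contact_force: [-4.5, -0.6, 15.2]
grip_width: 52.0
```

```bash
python3 -c "
from h import *
togo([502,195.5,122])
"
```

```text
t 7.1667 pos [504.44 197.65 119.26] F [-4.53 -0.65 15.24] M [ 0.08  0.85 -0.79] q [ 0.239  0.449  1.686 -0.015  0.94  -2.451] w 52.03425631718237
axes z [-0.901  0.429 -0.06 ] x [ 0.0677  0.0037 -0.9977]
togo tool mm [-2.9  2.9  1.1]
```

Request:
send_rows(
  commands=[
    [[0.001,0.0,0.0,0,0.04],[0,0,0,0,0.04],[0,0,0,0,0.04],[-0.0005,0,0,0,0.04]],
  ],
)

```text
time: 7.5
tool_pos: [503.9, 197.4, 120.0]
tcp_rot: [-2.622, 1.503, 0.075]
contact_force: [0.9, 2.1, -1.4]
grip_width: 52.4
```

```bash
python3 -c "
from h import *
togo([502,195.5,122])
"
```

```text
t 7.5 pos [503.88 197.42 120.01] F [ 0.92  2.11 -1.36] M [ 0.5   0.25 -0.62] q [ 0.238  0.447  1.687 -0.014  0.941 -2.451] w 52.385831241312275
axes z [-0.901  0.43  -0.059] x [ 0.0676  0.0051 -0.9977]
togo tool mm [-2.1  2.5  0.7]
```

Request:
send_rows(
  commands=[
    [[-0.001,0,0,0.5,0.04],[-0.0015,0,-0.0001,0.5,0.04],[-0.0015,0,-0.0001,0,0.04]],
  ],
)

```text
time: 7.75
tool_pos: [503.8, 197.2, 122.8]
tcp_rot: [-2.606, 1.505, 0.071]
contact_force: [1.0, 1.8, -1.9]
grip_width: 52.2
```

```bash
python3 -c "
from h import *
togo([502,195.5,122])
"
```

```text
t 7.75 pos [503.75 197.21 122.85] F [ 0.97  1.81 -1.92] M [ 0.53  0.18 -0.36] q [ 0.238  0.444  1.683 -0.014  0.95  -2.432] w 52.20214146527151
axes z [-0.892  0.448 -0.057] x [ 0.066   0.0047 -0.9978]
togo tool mm [0.7 2.3 0.8]
```

Request:
send_rows(
  commands=[
    [[-0.002,0,-0.0001,0.5,0.04],[-0.002,0,-0.0001,0.5,0.04],[-0.002,0,-0.0001,0,0.04]],
  ],
)

```text
time: 8.0
tool_pos: [503.4, 197.1, 128.7]
tcp_rot: [-2.595, 1.506, 0.064]
contact_force: [0.5, 2.0, -1.7]
grip_width: 51.9
```

Request:
send_rows(
  commands=[
    [[-0.002,0,-0.0001,0,0.04],[-0.002,0,-0.0001,0,0.04]],
  ],
)

```text
time: 8.17
tool_pos: [502.5, 196.7, 132.1]
tcp_rot: [-2.608, 1.508, 0.052]
contact_force: [1.4, 1.5, -12.2]
grip_width: 52.3
```

```bash
python3 -c "
from h import *
togo([502,195.5,122])
"
```

```text
t 8.1667 pos [502.54 196.72 132.09] F [  1.41   1.49 -12.21] M [ 0.22 -0.09 -0.28] q [ 0.238  0.432  1.672 -0.014  0.975 -2.414] w 52.272796606435826
axes z [-0.884  0.464 -0.054] x [ 0.0629  0.0033 -0.998 ]
togo tool mm [10.   1.7  0.5]
```

```bash
python3 -c "
from h import *
from plant import optics
I=[]
for n,r in(('top',(170,270,140,240)),('scene',(150,250,160,260))):
    c=optics.capture(n);np.savez(f'pics/{n}2.npz',**c);y0,y1,x0,x1=r
    I.append(cv2.resize(c['color'][y0:y1,x0:x1],(400,400),interpolation=cv2.INTER_CUBIC))
cv2.imwrite('pics/f.png',np.hstack(I))
togo([502,195.5,122])
"
```

```text
t 8.2667 pos [502.58 196.76 132.25] F [ 0.16  0.78 -6.3 ] M [ 0.31  0.12 -0.18] q [ 0.238  0.432  1.672 -0.014  0.976 -2.414] w 52.282847686521876
axes z [-0.884  0.464 -0.054] x [ 0.063   0.0034 -0.998 ]
togo tool mm [10.2  1.7  0.5]
```

View pics/f.png

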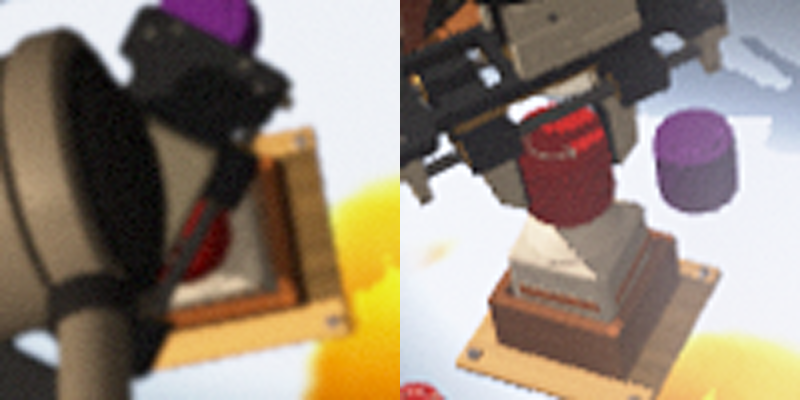

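```bash
python3 -c "
from h import *
a=load('scene0')['color'][170:225,170:250];b=load('scene2')['color'][165:220,170:250]
cv2.imwrite('pics/g.png',np.vstack([cv2.resize(i,(640,440),interpolation=cv2.INTER_CUBIC)[:300] for i in(a,b)]))
"
```

View pics/g.png

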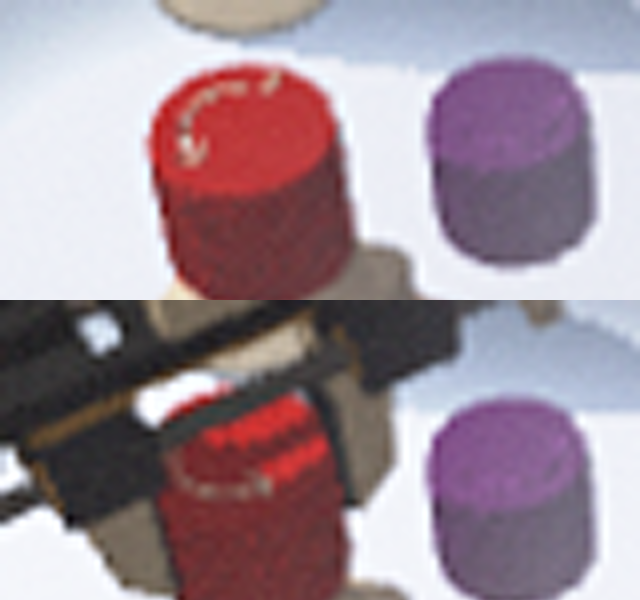

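```bash
python3 -c "
from h import *
s=load('scene0')
c0=onplane(s,(200.1,186.4),155);h0=onplane(s,(193.75,188.75),155);t0=onplane(s,(170+270/8,170+80/8),155)
d=h0-c0;print(c0,np.degrees(np.arctan2(d[1],d[0])),np.hypot(d[0],d[1]));d=t0-c0;print(np.degrees(np.arctan2(d[1],d[0])),np.hypot(d[0],d[1]))
for z in(160,163,166):
  h1=onplane(s,(203.1,187.5),z);t1=onplane(s,(170+172/8,165+160/8),z)
  for p in(h1,t1):
    d=p-np.array([502.6,196.7,z]);print(z,np.degrees(np.arctan2(d[1],d[0])),np.hypot(d[0],d[1]))
"
```

```text
[501.93369067 196.4813691  155.        ] 149.42172246394864 14.918934312021314
13.980673414132921 20.854649743108368
160 -108.05463160763253 11.916250777449788
160 124.65440637712611 18.270169637822622
163 -113.70528897707543 14.619964403424072
163 134.29866483201155 17.96047574304256
166 -117.56706168182092 17.421138066599305
166 143.9973187614957 18.168672667891904
```

```bash
python3 -c "
from h import *
from plant import monitor
a=load('scene0');b=load('scene2')
g=[cv2.cvtColor(i['color'],cv2.COLOR_BGR2GRAY).astype(np.float32) for i in(a,b)]
def ph(r):
    y0,y1,x0,x1=r
    w=cv2.createHanningWindow((x1-x0,y1-y0),cv2.CV_32F);print(r,cv2.phaseCorrelate(g[0][y0:y1,x0:x1],g[1][y0:y1,x0:x1],w))
ph((208,232,186,214));ph((225,252,178,215));ph((175,205,222,248))
K=a['camera_matrix'];T=a['camera_from_world']
f=lambda p:(lambda q:(K@(q/q[2]))[:2])((T@np.r_[p,1])[:3])
print(f([500,194,88]),f([500,194,93]))
print(np.hstack([g[0][205:235,190:193].mean(1,keepdims=True),g[1][205:235,190:193].mean(1,keepdims=True)]).round().astype(int).T)
"
```

```text
(208, 232, 186, 214) ((0.02518259297982084, 0.3029006133603289), 0.692707164088885)
(225, 252, 178, 215) ((-0.1257248286987256, 0.4035413746588805), 1.0164123398286324)
(175, 205, 222, 248) ((0.5451378170474097, -0.10997912049815284), 0.9426470674114463)
[204.07431847 207.60426271] [203.81887499 206.16402844]
[[221 229 224 222 219 219 213 210 207 198 164 137 132 131 134 136 112  88
  112 115 113 115 107  86  79  78  79  79  79  78]
 [240 237 234 230 227 225 223 221 219 213 187 148 132 134 135 142 121  93
  106 118 118 121 112  91  83  81  82  81  83  82]]
```

Request:
send_rows(
  commands=[
    [[0.002,0,0.0001,0,0.04],[0.002,0,0.0001,0,0.04],[0.002,0,0.0001,0,0.04],[0.0015,0,0,0,0.04]],
  ],
)

```text
time: 8.6
tool_pos: [503.5, 197.1, 126.4]
tcp_rot: [-2.602, 1.505, 0.058]
contact_force: [-1.1, 0.9, 1.8]
grip_width: 52.1
```

```bash
python3 -c "
from h import *
togo([502,195.5,122])
"
```

```text
t 8.6 pos [503.54 197.06 126.36] F [-1.07  0.9   1.81] M [ 0.22  0.43 -0.21] q [ 0.238  0.439  1.679 -0.014  0.958 -2.414] w 52.05668513396092
axes z [-0.884  0.463 -0.057] x [ 0.0661  0.0038 -0.9978]
togo tool mm [4.2 2.2 0.9]
```

Request:
send_rows(
  commands=[
    [[0.0012,0,-0.0003,0,0.04],[0.0012,0,-0.0003,0,0.04]],
  ],
)

```text
time: 8.77
tool_pos: [503.7, 196.9, 124.0]
tcp_rot: [-2.598, 1.505, 0.062]
contact_force: [-2.4, 1.5, 0.9]
grip_width: 52.3
```

Request:
send_rows(
  commands=[
    [[0.0012,0,-0.0003,0,0.04],[0.0012,0,-0.0003,0,0.04]],
  ],
)

```text
time: 8.93
tool_pos: [504.1, 197.0, 122.8]
tcp_rot: [-2.587, 1.505, 0.073]
contact_force: [-6.7, 0.6, 11.9]
grip_width: 52.4
```

Request:
send_rows(
  commands=[
    [[0.0014,-0.0002,-0.0005,0,0.04]],
  ],
)

```text
time: 9.02
tool_pos: [504.2, 197.1, 122.5]
tcp_rot: [-2.585, 1.506, 0.076]
contact_force: [-9.3, -0.4, 13.7]
grip_width: 52.1
```

```bash
python3 -c "
from h import *
togo([502,195.5,122])
"
```

```text
t 9.0167 pos [504.23 197.1  122.45] F [-9.28 -0.44 13.69] M [ 0.14  1.48 -0.19] q [ 0.237  0.445  1.681 -0.013  0.951 -2.416] w 52.0700647582516
axes z [-0.885  0.463 -0.055] x [ 0.0649  0.0049 -0.9979]
togo tool mm [0.3 2.5 1.3]
```

Request:
send_rows(
  commands=[
    [[0.0021,0,-0.0004,0,0.04],[0.0024,0,-0.0004,0,0.04]],
  ],
)

```text
time: 9.18
tool_pos: [504.3, 197.1, 121.2]
tcp_rot: [-2.575, 1.506, 0.085]
contact_force: [-10.6, 1.7, 20.8]
grip_width: 52.0
```

Request:
send_rows(
  commands=[
    [[0.0025,0,-0.0004,-3,0.04]],
  ],
)

```text
time: 9.27
tool_pos: [504.4, 197.3, 120.9]
tcp_rot: [-2.616, 1.505, 0.096]
contact_force: [-11.5, 0.9, 25.4]
grip_width: 51.6
```

```bash
python3 -c "
from h import *
togo([502,195.5,122])
"
```

```text
t 9.2667 pos [504.38 197.3  120.93] F [-11.5    0.91  25.39] M [ 0.36  2.07 -0.69] q [ 0.237  0.447  1.683 -0.011  0.946 -2.469] w 51.57188461993145
axes z [-0.907  0.416 -0.057] x [ 0.0654  0.0063 -0.9978]
togo tool mm [-1.2  2.6  1.4]
```

Request:
send_rows(
  commands=[
    [[0.001,0,0.0004,-3,0.04]],
  ],
)

```text
time: 9.35
tool_pos: [503.9, 197.5, 121.3]
tcp_rot: [-2.663, 1.504, 0.102]
contact_force: [-1.9, -2.0, 1.6]
grip_width: 52.0
```

```bash
python3 -c "
from h import *
togo([502,195.5,122])
"
```

```text
t 9.35 pos [503.91 197.47 121.28] F [-1.94 -2.02  1.61] M [-0.2   0.47 -1.11] q [ 0.237  0.446  1.685 -0.011  0.945 -2.522] w 51.966677952162115
axes z [-0.928  0.367 -0.059] x [ 0.066   0.0068 -0.9978]
togo tool mm [-0.9  2.5  1. ]
```

Request:
send_rows(
  commands=[
    [[-0.0005,0,0.0002,2,0.04],[-0.0005,0,0,2,0.04],[-0.0005,0,0,1,0.04]],
  ],
)

```text
time: 9.6
tool_pos: [503.7, 197.1, 123.1]
tcp_rot: [-2.574, 1.504, 0.102]
contact_force: [-1.2, 0.1, -0.2]
grip_width: 52.1
```

```bash
python3 -c "
from h import *
togo([502,195.5,122])
"
```

```text
t 9.6 pos [503.74 197.09 123.06] F [-1.24  0.12 -0.15] M [ 0.39  0.39 -0.14] q [ 0.237  0.443  1.684 -0.011  0.948 -2.434] w 52.06436662059168
axes z [-0.892  0.449 -0.057] x [ 0.0668  0.0068 -0.9977]
togo tool mm [0.9 2.2 0.9]
```

Request:
send_rows(
  commands=[
    [[-0.0015,0,-0.0001,0.7,0.04],[-0.002,0,-0.0001,0,0.04],[-0.002,0,-0.0001,0,0.04],[-0.0015,0,-0.0001,0,0.04]],
  ],
)

```text
time: 9.93
tool_pos: [503.4, 197.1, 129.5]
tcp_rot: [-2.559, 1.505, 0.105]
contact_force: [-0.5, 1.3, -1.6]
grip_width: 52.2
```

```bash
python3 -c "
from h import *
togo([502,195.5,122])
"
```

```text
t 9.9333 pos [503.41 197.07 129.51] F [-0.49  1.32 -1.57] M [ 0.44  0.25 -0.11] q [ 0.236  0.435  1.676 -0.01   0.965 -2.422] w 52.176628492087175
axes z [-0.887  0.459 -0.055] x [ 0.0655  0.0069 -0.9978]
togo tool mm [7.4 2.3 0.9]
```

Request:
send_rows(
  commands=[
    [[-0.001,0,-0.0001,0.3,0.04],[-0.001,0,-0.0001,0,0.04]],
  ],
)

```text
time: 10.1
tool_pos: [503.3, 197.0, 131.5]
tcp_rot: [-2.556, 1.505, 0.103]
contact_force: [0.6, 1.9, -7.4]
grip_width: 52.2
```

Request:
send_rows(
  commands=[
    [[-0.001,0,-0.0001,0,0.04],[-0.001,0,-0.0001,0,0.04]],
  ],
)

```text
time: 10.27
tool_pos: [503.2, 196.8, 132.8]
tcp_rot: [-2.561, 1.506, 0.099]
contact_force: [1.3, 1.6, -6.9]
grip_width: 52.1
```

Request:
send_rows(
  commands=[
    [[-0.001,0,-0.0001,0,0.04]],
  ],
)

```text
time: 10.35
tool_pos: [503.2, 196.7, 133.5]
tcp_rot: [-2.563, 1.507, 0.097]
contact_force: [1.2, 2.3, -7.5]
grip_width: 52.3
```

```bash
python3 -c "
from h import *
togo([502,195.5,122])
"
```

```text
t 10.35 pos [503.2  196.68 133.54] F [ 1.19  2.26 -7.53] M [ 0.45 -0.04 -0.06] q [ 0.236  0.43   1.671 -0.011  0.977 -2.418] w 52.30336771294657
axes z [-0.885  0.463 -0.054] x [ 0.0638  0.0062 -0.9979]
togo tool mm [11.4  2.   1.1]
```

```bash
cat > bl.py <<'E'
from h import *
from plant import optics
import sys
a=load('scene0');b=optics.capture('scene');np.savez('pics/scene_%s.npz'%sys.argv[1],**b)
g=[cv2.cvtColor(i['color'],cv2.COLOR_BGR2GRAY).astype(np.float32) for i in(a,b)]
for r in((208,232,186,214),(214,232,186,200),(225,252,178,215)):
    y0,y1,x0,x1=r
    w=cv2.createHanningWindow((x1-x0,y1-y0),cv2.CV_32F);print(r,cv2.phaseCorrelate(g[0][y0:y1,x0:x1],g[1][y0:y1,x0:x1],w))
cv2.imwrite('pics/z_%s.png'%sys.argv[1],np.hstack([cv2.resize(i['color'][170:260,165:255],(400,400),interpolation=cv2.INTER_CUBIC) for i in(a,b)]))
togo([502,195.5,122])
E
python3 bl.py 3
```

```text
(208, 232, 186, 214) ((-0.8116163511186887, 0.09571780040499078), 0.7553167561690013)
(214, 232, 186, 200) ((0.6708872054126065, 0.4139168587324633), 1.064219022680212)
(225, 252, 178, 215) ((-0.015014574586672325, 0.4791171822672293), 1.0077330035191996)
t 10.4 pos [503.24 196.7  133.7 ] F [ 0.39  2.15 -5.52] M [ 0.48  0.04 -0.  ] q [ 0.236  0.43   1.671 -0.011  0.977 -2.418] w 52.07500234049706
axes z [-0.885  0.463 -0.054] x [ 0.064   0.0063 -0.9979]
togo tool mm [11.6  2.   1.2]
```

View pics/z_3.png

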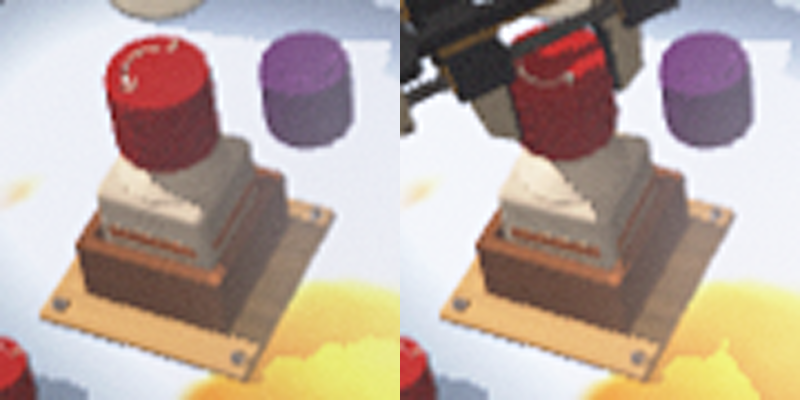

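Request:
send_rows(
  commands=[
    [[0.002,0,0.0001,0,0.04],[0.002,0,0.0001,0,0.04],[0.002,0,0.0001,0,0.04],[0.0015,0,0,0,0.04],[0.0005,0,0,0,0.04]],
  ],
)

```text
time: 10.82
tool_pos: [503.8, 196.9, 127.3]
tcp_rot: [-2.563, 1.504, 0.098]
contact_force: [-1.9, 0.3, 0.6]
grip_width: 51.7
```

```bash
python3 -c "
from h import *
togo([502,195.5,122])
"
```

```text
t 10.8167 pos [503.76 196.88 127.28] F [-1.9   0.32  0.58] M [ 0.3   0.45 -0.15] q [ 0.236  0.438  1.679 -0.011  0.96  -2.418] w 51.68630856888278
axes z [-0.885  0.463 -0.056] x [ 0.066   0.0065 -0.9978]
togo tool mm [5.1 2.2 1.2]
```

Request:
send_rows(
  commands=[
    [[0.0015,0,0.0001,0,0.04],[0.0015,0,0,0,0.04],[0,0,0,0,0.07],[0,0,0,0,0.08],[0,0,0,0,0.085],[0,0,0,0,0.085]],
  ],
)

```text
time: 11.32
tool_pos: [505.2, 196.3, 124.5]
tcp_rot: [-2.582, 1.501, 0.08]
contact_force: [0.2, -0.3, -0.6]
grip_width: 74.1
```

Request:
send_rows(
  commands=[
    [[0,0,0,7,0.085],[0,0,0,7,0.085],[0,0,0,7,0.085],[0,0,0,7,0.085],[0,0,0,7,0.085],[0,0,0,7,0.085],[0,0,0,7,0.085],[0,0,0,6,0.085],[0,0,0,0,0.085],[0,0,0,0,0.085]],
  ],
)

```text
time: 12.15
tool_pos: [507.4, 195.2, 124.8]
tcp_rot: [-1.617, 1.498, 0.057]
contact_force: [0.6, 0.0, 0.2]
grip_width: 85.1
```

```bash
python3 bl.py 4
```

```text
(208, 232, 186, 214) ((0.5558924026230514, 0.07974365669974581), 0.8616389387183719)
(214, 232, 186, 200) ((0.6928724292956385, 0.28601596306130794), 1.0754569901360407)
(225, 252, 178, 215) ((-0.10734310277810977, 0.47170673510578887), 0.978990806473626)
t 12.2 pos [507.45 195.24 124.78] F [0.04 0.33 0.15] M [0.07 0.03 0.  ] q [ 0.234  0.443  1.679 -0.016  0.948 -1.432] w 85.21052030697207
axes z [-0.103  0.995 -0.003] x [ 0.0731  0.0041 -0.9973]
togo tool mm [2.4 5.6 0.8]
```

View pics/z_4.png

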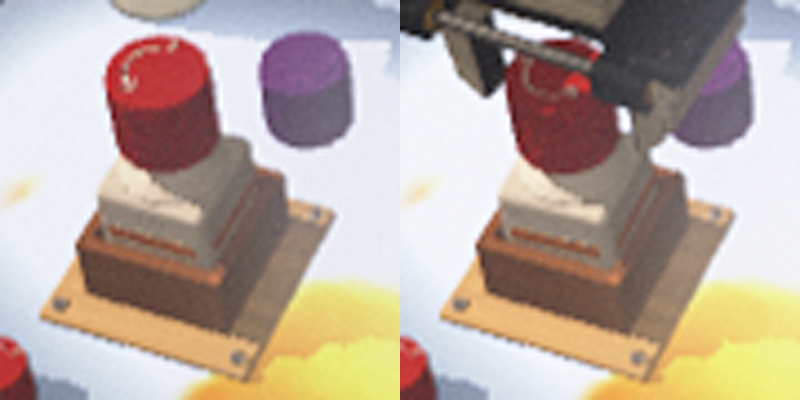

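Request:
send_rows(
  commands=[
    [[0,0.0015,0,3,0.085],[0,0.0015,0.0002,3,0.085],[0,0,0,0,0.085],[0,0,0,0,0.085],[0,0,0,0,0.085]],
  ],
)

```text
time: 12.62
tool_pos: [504.8, 195.0, 124.7]
tcp_rot: [-1.527, 1.497, 0.053]
contact_force: [-0.5, 1.1, -0.2]
grip_width: 85.1
```

```bash
python3 -c "
from h import *
togo([503.4,196,122])
"
```

```text
t 12.6167 pos [504.85 195.03 124.65] F [-0.52  1.13 -0.17] M [0.06 0.01 0.03] q [ 0.235  0.439  1.687 -0.017  0.944 -1.336] w 85.0852335253263
axes z [-0.01   1.     0.003] x [ 0.0739  0.0039 -0.9973]
togo tool mm [2.5 1.6 1. ]
```

Request:
send_rows(
  commands=[
    [[0,0.0012,0.0012,0,0.085],[0,0,0,0,0.07],[0,0,0,0,0.058],[0,0,0,0,0.056],[0,0,0,0,0.054],[0,0,0,0,0.05],[0,0,0,0,0.04],[0,0,0,0,0.04]],
  ],
)

```text
time: 13.28
tool_pos: [503.9, 196.7, 124.7]
tcp_rot: [-1.525, 1.496, 0.061]
contact_force: [0.0, 1.3, -0.0]
grip_width: 52.1
```

```bash
python3 -c "
from h import *
togo([503.4,196,122])
"
```

```text
t 13.2833 pos [503.87 196.73 124.67] F [ 0.03  1.29 -0.  ] M [ 0.09  0.03 -0.03] q [ 0.238  0.438  1.688 -0.016  0.942 -1.339] w 52.055799506047165
axes z [-0.015  1.     0.003] x [ 0.0745  0.0046 -0.9972]
togo tool mm [ 2.6  0.7 -0.7]
```

Request:
send_rows(
  commands=[
    [[0,0,0,-2,0.04],[0,0,0,-2,0.04]],
  ],
)

```text
time: 13.45
tool_pos: [504.0, 196.9, 124.6]
tcp_rot: [-1.589, 1.496, 0.068]
contact_force: [0.7, 1.1, -1.2]
grip_width: 51.6
```

```bash
python3 -c "
from h import *
togo([503.4,196,122])
"
```

```text
t 13.45 pos [504.03 196.94 124.65] F [ 0.72  1.13 -1.21] M [ 0.16  0.06 -0.27] q [ 0.238  0.438  1.688 -0.016  0.942 -1.41 ] w 51.64690941568687
axes z [-0.086  0.996 -0.001] x [ 0.0748  0.0051 -0.9972]
togo tool mm [ 2.6  0.9 -0.9]
```

Request:
send_rows(
  commands=[
    [[-0.0015,-0.0001,0,0.5,0.04],[-0.002,-0.0001,0,0.5,0.04],[-0.002,-0.0001,0,0,0.04]],
  ],
)

```text
time: 13.7
tool_pos: [503.9, 196.9, 129.8]
tcp_rot: [-1.568, 1.496, 0.068]
contact_force: [1.7, 1.6, -2.2]
grip_width: 51.8
```

```bash
python3 -c "
from h import *
togo([503.4,196,122])
"
```

```text
t 13.7 pos [503.94 196.86 129.8 ] F [ 1.68  1.59 -2.17] M [ 0.2  -0.16 -0.15] q [ 0.238  0.431  1.682 -0.015  0.955 -1.39 ] w 51.82174960918073
axes z [-0.065  0.998  0.   ] x [ 0.0743  0.0051 -0.9972]
togo tool mm [ 7.7  1.2 -0.8]
```

Request:
send_rows(
  commands=[
    [[-0.001,-0.0001,0,0,0.04],[-0.001,-0.0001,0,0,0.04]],
  ],
)

```text
time: 13.87
tool_pos: [504.0, 196.8, 132.1]
tcp_rot: [-1.566, 1.496, 0.068]
contact_force: [0.4, 0.1, -1.9]
grip_width: 51.8
```

Request:
send_rows(
  commands=[
    [[-0.001,-0.0001,0,0,0.04],[-0.001,-0.0001,0,0,0.04]],
  ],
)

```text
time: 14.03
tool_pos: [503.4, 196.8, 133.7]
tcp_rot: [-1.567, 1.498, 0.067]
contact_force: [1.0, 1.2, -6.7]
grip_width: 52.1
```

```bash
python3 -c "
from h import *
togo([503.4,196,122])
"
```

```text
t 14.0333 pos [503.42 196.82 133.68] F [ 0.97  1.2  -6.75] M [ 0.18 -0.1  -0.11] q [ 0.238  0.427  1.677 -0.015  0.967 -1.388] w 52.06798709376773
axes z [-0.063  0.998  0.   ] x [ 0.0725  0.0049 -0.9974]
togo tool mm [11.6  0.9 -0.8]
```

Request:
send_rows(
  commands=[
    [[0.002,0.0001,0,0,0.04],[0.002,0.0001,0,0,0.04],[0.002,0.0001,0,0,0.04],[0.002,0.0001,0,0,0.04],[0.001,0,0,0,0.04]],
  ],
)

```text
time: 14.45
tool_pos: [504.1, 197.1, 125.5]
tcp_rot: [-1.561, 1.496, 0.073]
contact_force: [-1.3, 0.5, 1.1]
grip_width: 51.9
```

Request:
send_rows(
  commands=[
    [[0.001,0,0,0,0.04],[0.001,0,0,0,0.04]],
  ],
)

```text
time: 14.62
tool_pos: [504.3, 197.1, 124.0]
tcp_rot: [-1.561, 1.495, 0.074]
contact_force: [-3.8, -0.7, 8.9]
grip_width: 51.6
```

```bash
python3 -c "
from h import *
togo([503.4,196,122])
"
```

```text
t 14.6167 pos [504.34 197.14 124.01] F [-3.77 -0.66  8.95] M [-0.    0.56 -0.09] q [ 0.238  0.439  1.688 -0.015  0.94  -1.387] w 51.64279285159383
axes z [-0.063  0.998  0.001] x [ 0.0751  0.0055 -0.9972]
togo tool mm [ 1.9  1.2 -1.1]
```

Request:
send_rows(
  commands=[
    [[0.0015,0.0003,0,0,0.04],[0.0017,0.0003,0,0,0.04]],
  ],
)

```text
time: 14.78
tool_pos: [504.4, 197.2, 122.8]
tcp_rot: [-1.56, 1.493, 0.075]
contact_force: [-5.8, -1.2, 14.9]
grip_width: 52.0
```

Request:
send_rows(
  commands=[
    [[0.002,0.0003,0,0,0.04]],
  ],
)

```text
time: 14.87
tool_pos: [504.6, 197.2, 122.5]
tcp_rot: [-1.559, 1.492, 0.075]
contact_force: [-6.0, -1.1, 16.9]
grip_width: 51.7
```

Request:
send_rows(
  commands=[
    [[0.0022,0.0003,0,0,0.04]],
  ],
)

```text
time: 14.95
tool_pos: [504.6, 197.2, 122.2]
tcp_rot: [-1.559, 1.49, 0.076]
contact_force: [-7.7, -1.3, 19.3]
grip_width: 51.9
```

```bash
python3 -c "
from h import *
togo([503.4,196,122])
"
```

```text
t 14.95 pos [504.64 197.23 122.18] F [-7.74 -1.26 19.26] M [-0.22  1.13 -0.14] q [ 0.239  0.439  1.694 -0.016  0.928 -1.387] w 51.85139072376158
axes z [-0.064  0.998  0.001] x [ 0.0806  0.0062 -0.9967]
togo tool mm [ 0.1  1.3 -1.1]
```

Request:
send_rows(
  commands=[
    [[0.0024,0.0008,0,0,0.04]],
  ],
)

```text
time: 15.03
tool_pos: [504.5, 197.2, 121.9]
tcp_rot: [-1.557, 1.487, 0.078]
contact_force: [-6.5, -1.3, 20.6]
grip_width: 51.9
```

Request:
send_rows(
  commands=[
    [[0.0024,0.0008,0,-4,0.04]],
  ],
)

```text
time: 15.12
tool_pos: [504.6, 197.3, 121.9]
tcp_rot: [-1.622, 1.484, 0.082]
contact_force: [-6.6, -1.2, 20.1]
grip_width: 51.8
```

```bash
python3 -c "
from h import *
togo([503.4,196,122])
"
```

```text
t 15.1167 pos [504.55 197.3  121.93] F [-6.58 -1.2  20.05] M [-0.13  0.89 -0.85] q [ 0.239  0.437  1.699 -0.017  0.92  -1.455] w 51.798239223133045
axes z [-0.133  0.991 -0.004] x [ 0.086   0.007  -0.9963]
togo tool mm [-0.2  1.3 -1.1]
```

```bash
python3 -c "
from h import *
g=[cv2.cvtColor(load(n)['color'],cv2.COLOR_BGR2GRAY) for n in('scene0','scene2','scene_3','scene_4')]
for x in(190,196,201):
  for i in g: print(x,i[208:234,x-1:x+2].mean(1).astype(int))
a=[cv2.resize(load(n)['color'][200:235,180:225],(400,311),interpolation=cv2.INTER_CUBIC) for n in('scene0','scene_3')]
cv2.imwrite('pics/k.png',np.hstack(a))
"
```

```text
190 [222 215 214 212 211 205 189 153 133 132 131 133 133 111 101 120 118 113
 115 100  79  79  76  79  79  78]
190 [232 226 223 222 221 218 207 176 142 131 134 134 141 124 107 121 123 118
 122 104  84  84  81  82  82  81]
190 [231 225 222 222 221 217 203 171 139 132 134 136 141 125 111 121 119 117
 124 105  82  81  82  82  80  82]
190 [230 224 221 220 221 216 202 172 141 129 132 137 140 127 111 118 119 119
 121 102  85  83  82  82  84  81]
196 [196 230 227 224 222 216 198 194 183 146 129 129 131 139 124  94 101 116
 117 114 115  94  79  79  79  79]
196 [236 234 231 230 228 225 215 205 189 156 136 134 137 138 135 106 100 111
 119 121 119 100  83  82  83  86]
196 [236 233 231 230 229 221 199 202 190 151 135 136 135 137 131 104 102 116
 119 121 119 100  81  82  83  85]
196 [165 219 233 229 228 224 199 201 190 150 135 135 138 135 130 103 101 115
 120 121 119 100  81  80  85  83]
201 [ 87 122 137 145 168 195 203 176 192 201 160 136 128 131 133 129 108  94
 116 118 111 117 107  88  82  81]
201 [140 153 179 187 204 214 212 181 197 209 168 137 132 132 135 133 111  92
 115 121 119 124 111  92  85  85]
201 [153 178 186 205 215 212 214 176 193 203 160 134 133 131 135 143 118  97
 120 122 120 124 113  91  86  84]
201 [ 70 120 144 140 170 204 213 182 194 201 159 135 136 134 135 140 118  98
 119 122 118 124 111  91  87  84]
```

View pics/k.png

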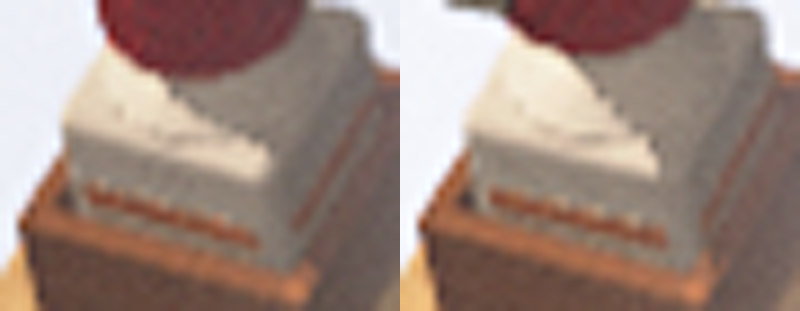

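Request:
send_rows(
  commands=[
    [[0.0005,0,0,1,0.04],[-0.001,0,0,1.5,0.04],[-0.0015,-0.0001,0,1,0.04],[-0.002,-0.0001,0,0,0.04],[-0.002,-0.0001,0,0,0.04]],
  ],
)

```text
time: 15.53
tool_pos: [504.1, 197.1, 128.4]
tcp_rot: [-1.557, 1.484, 0.083]
contact_force: [1.8, 0.9, -2.1]
grip_width: 51.8
```

```bash
python3 -c "
from h import *
togo([503.4,196,122])
"
```

```text
t 15.5333 pos [504.08 197.07 128.41] F [ 1.81  0.89 -2.06] M [ 0.23 -0.03 -0.05] q [ 0.239  0.428  1.693 -0.017  0.935 -1.391] w 51.75395829670613
axes z [-0.069  0.998  0.001] x [ 0.0861  0.0071 -0.9963]
togo tool mm [ 6.3  1.3 -1. ]
```

Request:
send_rows(
  commands=[
    [[-0.0015,-0.0001,0,0,0.04],[-0.0015,-0.0001,0,0,0.04],[-0.0012,-0.0001,0,0,0.04]],
  ],
)

```text
time: 15.78
tool_pos: [504.0, 197.1, 132.4]
tcp_rot: [-1.559, 1.485, 0.08]
contact_force: [0.3, 0.7, -2.3]
grip_width: 51.7
```

Request:
send_rows(
  commands=[
    [[-0.001,-0.0001,0,0,0.04],[-0.001,-0.0001,0,0,0.04]],
  ],
)

```text
time: 15.95
tool_pos: [503.5, 196.9, 133.5]
tcp_rot: [-1.564, 1.487, 0.076]
contact_force: [1.2, 1.0, -8.4]
grip_width: 51.8
```

Request:
send_rows(
  commands=[
    [[-0.001,-0.0001,0,0,0.04],[-0.001,-0.0001,0,0,0.04]],
  ],
)

```text
time: 16.12
tool_pos: [502.9, 196.6, 134.4]
tcp_rot: [-1.571, 1.49, 0.069]
contact_force: [2.8, 1.1, -8.2]
grip_width: 51.6
```

```bash
python3 bl.py 5
```

```text
(208, 232, 186, 214) ((0.2322413365716418, -0.14033878172210912), 0.7966111620267232)
(214, 232, 186, 200) ((0.37964585200859524, 0.4352395398659219), 0.9446534262763129)
(225, 252, 178, 215) ((-0.04911822812915645, 0.4742074533826681), 1.002531404848452)
t 16.1667 pos [502.88 196.66 134.53] F [ 0.73  0.29 -7.76] M [ 0.11 -0.07 -0.12] q [ 0.239  0.421  1.685 -0.017  0.956 -1.392] w 51.853249536036095
axes z [-0.069  0.998  0.   ] x [ 0.0809  0.0056 -0.9967]
togo tool mm [12.4  2.  -1.1]
```

View pics/z_5.png

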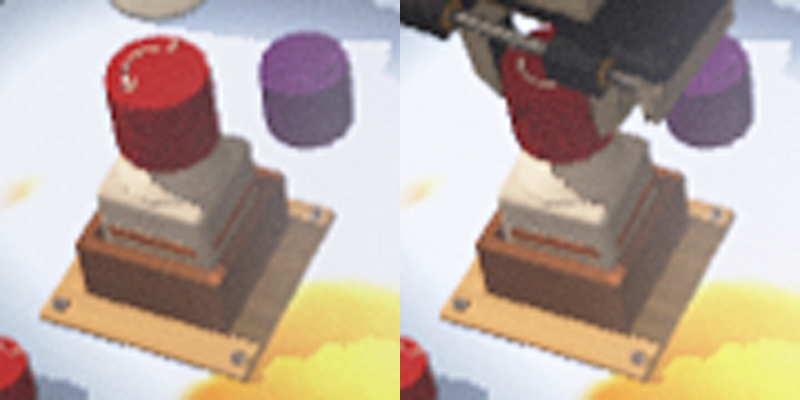

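Request:
send_rows(
  commands=[
    [[-0.0015,-0.0001,0,0,0.04],[-0.0015,-0.0001,0,0,0.04],[-0.0015,-0.0001,0,0,0.04]],
  ],
)

```text
time: 16.42
tool_pos: [502.3, 196.4, 138.2]
tcp_rot: [-1.577, 1.492, 0.063]
contact_force: [2.2, 2.0, -8.1]
grip_width: 51.8
```

```bash
python3 bl.py 6;python3 -c "
from h import *
g=[cv2.cvtColor(load(n)['color'],cv2.COLOR_BGR2GRAY) for n in('scene0','scene_4','scene_6')]
for x in(190,196,201):
  for i in g: print(x,i[208:234,x-1:x+2].mean(1).astype(int))"
```

```text
(208, 232, 186, 214) ((0.20394247695639578, 0.31493308618406246), 0.9790287733078002)
(214, 232, 186, 200) ((0.5875845395317896, 0.5569590003498028), 1.1465886142518786)
(225, 252, 178, 215) ((0.00557814289231473, 0.5052176064374603), 1.0477484188697956)
t 16.4667 pos [502.46 196.46 138.62] F [ 0.14  0.82 -5.19] M [ 0.14 -0.04 -0.11] q [ 0.239  0.416  1.679 -0.017  0.968 -1.392] w 51.840858739373935
axes z [-0.069  0.998 -0.   ] x [ 0.0793  0.0052 -0.9968]
togo tool mm [16.5  1.8 -0.9]
190 [222 215 214 212 211 205 189 153 133 132 131 133 133 111 101 120 118 113
 115 100  79  79  76  79  79  78]
190 [230 224 221 220 221 216 202 172 141 129 132 137 140 127 111 118 119 119
 121 102  85  83  82  82  84  81]
190 [231 225 221 219 221 217 208 181 146 130 134 133 136 123 106 119 123 118
 122 105  83  81  82  81  82  80]
196 [196 230 227 224 222 216 198 194 183 146 129 129 131 139 124  94 101 116
 117 114 115  94  79  79  79  79]
196 [165 219 233 229 228 224 199 201 190 150 135 135 138 135 130 103 101 115
 120 121 119 100  81  80  85  83]
196 [233 232 230 229 226 224 208 199 193 164 135 129 130 132 141 115  98 111
 120 120 119  99  84  86  82  84]
201 [ 87 122 137 145 168 195 203 176 192 201 160 136 128 131 133 129 108  94
 116 118 111 117 107  88  82  81]
201 [ 70 120 144 140 170 204 213 182 194 201 159 135 136 134 135 140 118  98
 119 122 118 124 111  91  87  84]
201 [149 159 178 204 212 210 209 194 197 204 177 138 129 131 133 140 120  91
 112 119 119 125 112  92  87  80]
```

View pics/z_6.png

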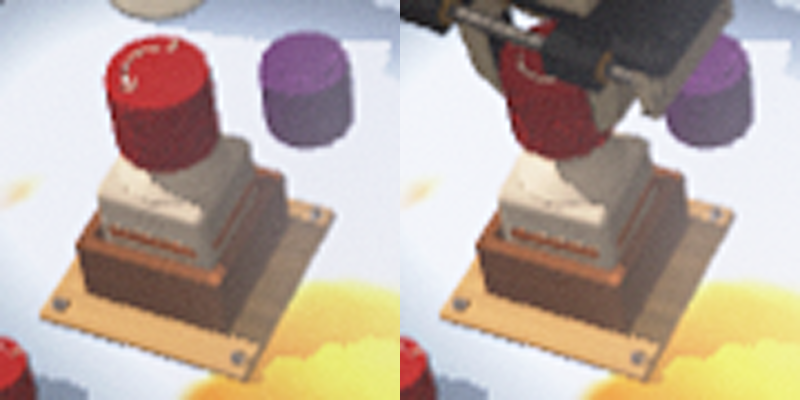

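Request:
send_rows(
  commands=[
    [[-0.002,-0.0001,0,0,0.04],[-0.002,-0.0001,0,0,0.04],[-0.002,-0.0001,0,0,0.04]],
  ],
)

```text
time: 16.72
tool_pos: [502.6, 196.5, 146.5]
tcp_rot: [-1.576, 1.49, 0.065]
contact_force: [0.5, 0.3, -1.6]
grip_width: 51.6
```

```bash
python3 bl.py 7;python3 -c "
from h import *
g=[cv2.cvtColor(load(n)['color'],cv2.COLOR_BGR2GRAY) for n in('scene_4','scene_7')]
for x in(190,201):
  for i in g: print(x,i[208:234,x-1:x+2].mean(1).astype(int))"
```

```text
(208, 232, 186, 214) ((0.5309070676182959, -0.24776641246316444), 0.743063650197453)
(214, 232, 186, 200) ((0.22876571345516528, 0.22634834350277266), 1.1060461123784384)
(225, 252, 178, 215) ((-0.11798178759758571, 0.3910277088461491), 1.0018173160376371)
t 16.7667 pos [502.97 196.54 147.05] F [-0.27  0.26  0.03] M [ 0.06  0.06 -0.  ] q [ 0.239  0.405  1.67  -0.017  0.986 -1.393] w 51.56178006972977
axes z [-0.07   0.998 -0.   ] x [ 0.0821  0.0055 -0.9966]
togo tool mm [24.9  3.1 -1. ]
190 [230 224 221 220 221 216 202 172 141 129 132 137 140 127 111 118 119 119
 121 102  85  83  82  82  84  81]
190 [229 222 220 220 219 213 198 163 139 136 133 136 137 122 111 125 123 117
 122 105  83  81  83  83  84  80]
201 [ 70 120 144 140 170 204 213 182 194 201 159 135 136 134 135 140 118  98
 119 122 118 124 111  91  87  84]
201 [221 216 214 212 210 210 210 175 193 198 155 135 134 134 140 133 104 101
 119 119 117 124 110  91  85  85]
```

View pics/z_7.png

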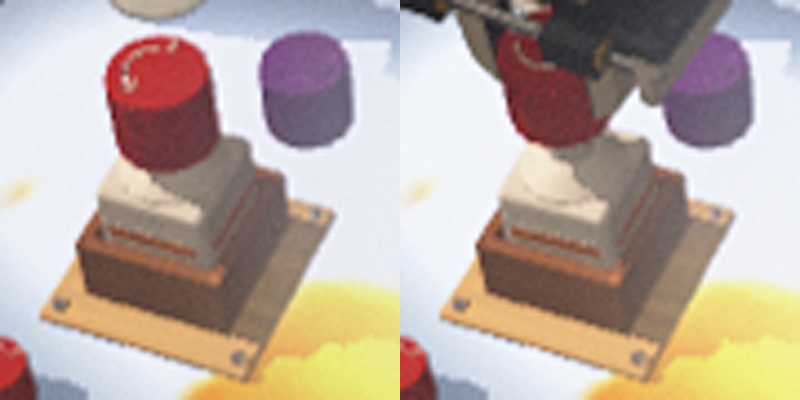

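Request:
send_rows(
  commands=[
    [[-0.004,-0.0003,0,0,0.04],[-0.006,-0.0004,0,0,0.04],[-0.008,-0.0006,0,0,0.04],[-0.008,-0.0006,0,0,0.04],[-0.008,-0.0006,0,0,0.04],[-0.006,-0.0004,0,0,0.04],[-0.003,0,0,0,0.04],[0,0,0,0,0.04],[0,0,0,0,0.04]],
  ],
)

```text
time: 17.52
tool_pos: [503.1, 196.7, 198.2]
tcp_rot: [-1.566, 1.483, 0.075]
contact_force: [0.5, -0.1, -1.9]
grip_width: 51.9
```

```bash
python3 bl.py 8; python3 -c "
from h import *
b=load('scene_8')
cv2.imwrite('pics/z8.png',cv2.resize(b['color'][120:270,140:290],(600,600),interpolation=cv2.INTER_CUBIC))"
```

```text
(208, 232, 186, 214) ((0.42981610350249255, -0.03581869167392249), 0.8058867838647631)
(214, 232, 186, 200) ((0.20588624417328294, 0.45055863543498376), 1.1272343467783046)
(225, 252, 178, 215) ((0.0056205460428060405, 0.5797190900737466), 1.0408129390743044)
t 17.5667 pos [503.08 196.74 198.14] F [-0.29  0.2  -1.23] M [0.03 0.08 0.01] q [ 0.239  0.348  1.602 -0.016  1.105 -1.395] w 51.997311144085074
axes z [-0.07   0.998  0.   ] x [ 0.0874  0.0066 -0.9962]
togo tool mm [75.7  7.8 -1.2]
```

View pics/z8.png

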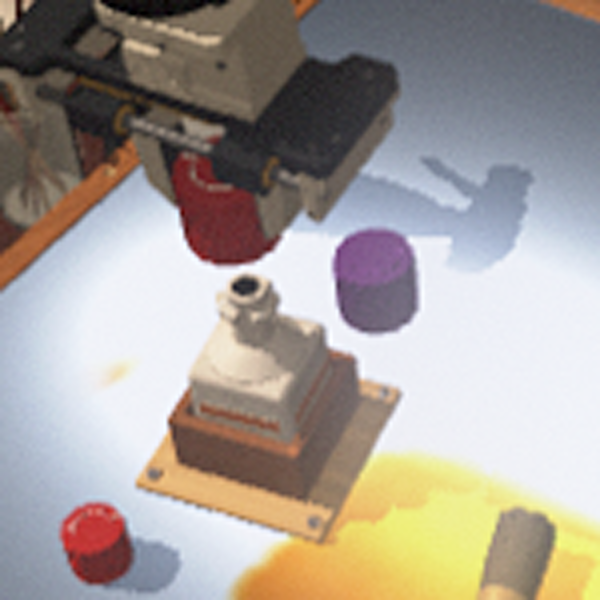

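```bash
python3 -c "
from h import *
c=load('scene_8');K=c['camera_matrix'];T=c['camera_from_world'];R=T[:3,:3];o=-R.T@T[:3,3]
x=np.array([503.08,196.74,198.14]);ax=np.array([.0874,.0066,-.9962])
cx=np.array([501.3,196.6]);d=o[:2]-cx;d/=np.linalg.norm(d)
im=c['color'].astype(int);m=((im[...,2]>60)&(im[...,1]<im[...,2]*.5)&(im[...,0]<im[...,2]*.55))
for u in range(190,206,3): print(u,[v for v in range(170,195) if m[v,u]][-1:])
for r in range(170,192,4):
  pass
for z in range(165,190,3):
  a=np.linspace(0,2*np.pi,200);P=np.c_[cx[0]+26.5*np.cos(a),cx[1]+26.5*np.sin(a),0*a+z];q=(R@P.T).T+T[:3,3];uv=(K@(q/q[:,2:]).T).T
  i=uv[:,1].argmax();print(z,uv[i,:2])
"
```

```text
190 [184]
193 [185]
196 [185]
199 [185]
202 [184]
205 [181]
165 [197.79520831 192.13227718]
168 [197.6144459  191.16204442]
171 [197.43279363 190.18703542]
174 [197.25024493 189.20721483]
177 [197.06679313 188.22254693]
180 [196.88243153 187.23299567]
183 [196.69715332 186.23852464]
186 [196.51095167 185.23909704]
189 [196.32381965 184.23467574]
```

```bash
python3 -c "
from h import *
togo([485,-143,190])"
```

```text
t 17.5667 pos [503.08 196.74 198.14] F [-0.29  0.2  -1.23] M [0.03 0.08 0.01] q [ 0.239  0.348  1.602 -0.016  1.105 -1.395] w 51.997311144085074
axes z [-0.07   0.998  0.   ] x [ 0.0874  0.0066 -0.9962]
togo tool mm [   4.3   42.4 -337.6]
```

Request:
send_rows(
  commands=[
    [[0,0.001,-0.01,0,0.04],[0,0.0025,-0.02,0,0.04],[0,0.003,-0.025,0,0.04],[0,0.003,-0.025,0,0.04],[0,0.003,-0.025,0,0.04],[0,0.003,-0.025,0,0.04],[0,0.003,-0.025,0,0.04],[0,0.003,-0.025,0,0.04],[0,0.003,-0.025,0,0.04],[0,0.003,-0.025,0,0.04]],
  ],
)

```text
time: 18.4
tool_pos: [487.5, -45.0, 190.8]
tcp_rot: [-1.563, 1.492, 0.087]
contact_force: [1.0, -0.7, -1.3]
grip_width: 51.9
```

```bash
python3 -c "
from h import *
togo([485,-143,190])"
```

```text
t 18.4 pos [487.51 -44.98 190.76] F [ 1.01 -0.73 -1.29] M [ 0.    0.07 -0.01] q [-0.267  0.269  1.74   0.031  1.059 -1.931] w 51.91463249461693
axes z [-0.079  0.997  0.001] x [ 0.0786  0.0068 -0.9969]
togo tool mm [ -0.1  10.3 -97.5]
```

Request:
send_rows(
  commands=[
    [[0,0.002,-0.02,0,0.04],[0,0.002,-0.02,0,0.04],[0,0.001,-0.015,0,0.04],[0,0,-0.008,0,0.04],[0,0,-0.003,0,0.04],[0,0,0,0,0.04],[0,0,0,0,0.04],[0,0,0,0,0.04]],
  ],
)

```text
time: 19.07
tool_pos: [483.2, -121.1, 187.4]
tcp_rot: [-1.55, 1.498, 0.092]
contact_force: [0.3, 0.1, -0.7]
grip_width: 51.7
```

```bash
python3 -c "
from h import *
togo([485,-143,190])"
```

```text
t 19.0667 pos [ 483.19 -121.07  187.35] F [ 0.26  0.07 -0.72] M [ 0.    0.05 -0.02] q [-0.423  0.293  1.716  0.041  1.07  -2.084] w 51.686119182009605
axes z [-0.072  0.997  0.001] x [ 0.0724  0.0067 -0.9974]
togo tool mm [ -2.7  -0.4 -22. ]
```

Request:
send_rows(
  commands=[
    [[0,0,-0.007,0,0.04],[0.004,0.0003,-0.008,0,0.04],[0.008,0.0006,-0.004,0,0.04],[0.01,0.0007,-0.001,0,0.04],[0.012,0.0009,0,0,0.04],[0.012,0.0009,0,0,0.04],[0.012,0.0009,0,0,0.04],[0.012,0.0009,0,0,0.04],[0.008,0.0006,0,0,0.04],[0,0,0,0,0.04]],
  ],
)

```text
time: 19.9
tool_pos: [485.1, -142.0, 102.1]
tcp_rot: [-1.554, 1.498, 0.094]
contact_force: [0.1, -0.1, -2.2]
grip_width: 51.7
```

```bash
python3 -c "
from h import *
togo([485,-143,30])"
```

```text
t 19.9 pos [ 485.08 -142.02  102.06] F [ 0.12 -0.12 -2.18] M [ 0.07  0.09 -0.  ] q [-0.461  0.415  1.807  0.051  0.859 -2.14 ] w 51.65477503727779
axes z [-0.076  0.997  0.001] x [ 0.0727  0.0068 -0.9973]
togo tool mm [71.9  5.4 -1.1]
```

Request:
send_rows(
  commands=[
    [[0.006,0.0004,0,0,0.04],[0.01,0.0007,0,0,0.04],[0.01,0.0007,0,0,0.04],[0.01,0.0007,0,0,0.04],[0.01,0.0007,0,0,0.04],[0.007,0.0005,0,0,0.04],[0.004,0.0003,0,0,0.04],[0,0,0,0,0.04],[0,0,0,0,0.04]],
  ],
)

```text
time: 20.65
tool_pos: [488.0, -143.6, 43.3]
tcp_rot: [-1.595, 1.492, 0.052]
contact_force: [0.7, -0.2, -1.2]
grip_width: 51.6
```

```bash
python3 -c "
from h import *
togo([485,-143,18])
from plant import optics
I=[]
for n,r in(('top',(180,300,290,410)),('scene',(220,340,270,390))):
    c=optics.capture(n);y0,y1,x0,x1=r
    I.append(cv2.resize(c['color'][y0:y1,x0:x1],(400,400),interpolation=cv2.INTER_CUBIC))
cv2.imwrite('pics/p.png',np.hstack(I))"
```

```text
t 20.65 pos [ 487.96 -143.63   43.27] F [ 0.67 -0.24 -1.24] M [-0.    0.1  -0.02] q [-0.461  0.511  1.858  0.059  0.706 -2.153] w 51.58332258466852
axes z [-0.077  0.997 -0.002] x [ 0.0782  0.0041 -0.9969]
togo tool mm [25.   4.9  0.9]
```

View pics/p.png

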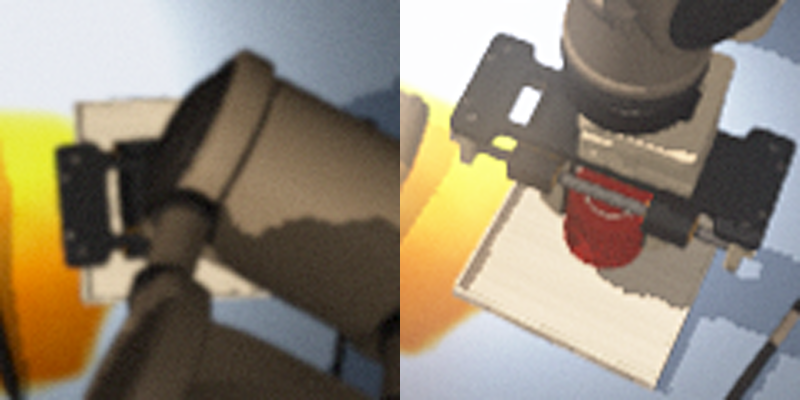

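Request:
send_rows(
  commands=[
    [[0.004,0.0005,0,0,0.04],[0.004,0.0005,0,0,0.04],[0.003,0.0004,0,0,0.04],[0.002,0.0004,0,0,0.04],[0,0,0,0,0.04],[0,0,0,0,0.04]],
  ],
)

```text
time: 21.25
tool_pos: [488.1, -144.2, 30.5]
tcp_rot: [-1.617, 1.489, 0.031]
contact_force: [1.1, -0.9, -1.6]
grip_width: 51.7
```

Request:
send_rows(
  commands=[
    [[0.0015,0.0002,0,0,0.04],[0.001,0.0002,0,0,0.04]],
  ],
)

```text
time: 21.42
tool_pos: [488.1, -144.3, 28.0]
tcp_rot: [-1.619, 1.489, 0.029]
contact_force: [-1.0, 0.9, -1.8]
grip_width: 51.4
```

Request:
send_rows(
  commands=[
    [[0.0015,0.0002,0,0,0.04],[0.001,0.0002,0,0,0.04]],
  ],
)

```text
time: 21.58
tool_pos: [487.9, -144.4, 25.3]
tcp_rot: [-1.621, 1.489, 0.027]
contact_force: [-0.0, 0.0, -2.4]
grip_width: 52.0
```

Request:
send_rows(
  commands=[
    [[0.0012,0.0002,0,0,0.04],[0.001,0.0002,0,0,0.04]],
  ],
)

```text
time: 21.75
tool_pos: [487.7, -144.4, 22.8]
tcp_rot: [-1.621, 1.489, 0.027]
contact_force: [0.1, 0.0, -1.9]
grip_width: 51.5
```

Request:
send_rows(
  commands=[
    [[0.001,0.0001,0,0,0.04],[0.001,0.0001,0,0,0.04]],
  ],
)

```text
time: 21.92
tool_pos: [487.7, -144.4, 20.6]
tcp_rot: [-1.62, 1.489, 0.027]
contact_force: [-0.7, 0.3, -1.2]
grip_width: 51.7
```

Request:
send_rows(
  commands=[
    [[0.001,0.0001,0,0,0.04],[0.0005,0.0001,0,0,0.04]],
  ],
)

```text
time: 22.08
tool_pos: [487.9, -144.5, 19.5]
tcp_rot: [-1.622, 1.488, 0.026]
contact_force: [-2.5, 1.3, 11.2]
grip_width: 51.6
```

Request:
send_rows(
  commands=[
    [[0.001,0.0001,0,0,0.04],[0.0005,0.0001,0,0,0.04]],
  ],
)

```text
time: 22.25
tool_pos: [487.8, -144.4, 19.6]
tcp_rot: [-1.624, 1.488, 0.024]
contact_force: [-0.9, 1.1, 1.9]
grip_width: 52.0
```

Request:
send_rows(
  commands=[
    [[0.0008,0.0001,0,0,0.04],[0.0008,0,0,0,0.04],[0.0003,0,0,0,0.055],[0,0,0,0,0.065],[0,0,0,0,0.075],[0,0,0,0,0.085],[0,0,0,0,0.09],[0,0,0,0,0.0915]],
  ],
)

```text
time: 22.92
tool_pos: [488.9, -144.9, 19.8]
tcp_rot: [-1.643, 1.484, 0.006]
contact_force: [0.5, -0.2, -0.4]
grip_width: 83.7
```

```bash
python3 -c "
from h import *
togo([486,-143,60])
from plant import optics
c=optics.capture('scene')
cv2.imwrite('pics/q.png',cv2.resize(c['color'][220:340,270,:][:,None] if 0 else c['color'][220:340,270:390],(500,500),interpolation=cv2.INTER_CUBIC))"
```

```text
t 22.9167 pos [ 488.93 -144.93   19.8 ] F [ 0.49 -0.15 -0.4 ] M [0.05 0.05 0.01] q [-0.463  0.55   1.879  0.066  0.636 -2.163] w 83.69228309171713
axes z [-0.077  0.997 -0.006] x [ 8.640e-02  5.000e-04 -9.963e-01]
togo tool mm [-40.3  -0.7   1.9]
```

View pics/q.png

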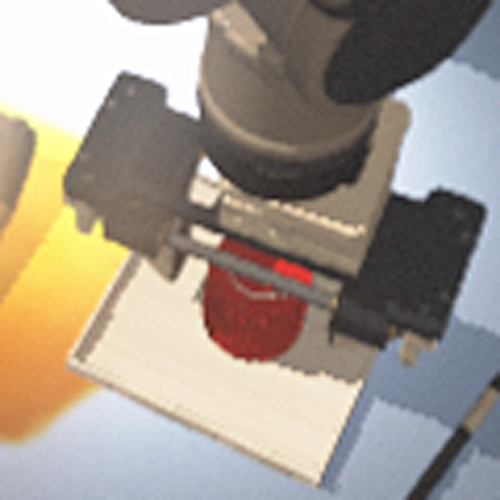

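Request:
send_rows(
  commands=[
    [[0,0,0,0,0.0915],[-0.003,-0.0003,0,0,0.0915],[-0.006,-0.0005,0,0,0.0915],[-0.01,-0.0009,0,0,0.0915],[-0.012,-0.001,0,0,0.0915],[-0.014,-0.001,0,0,0.0915],[-0.014,-0.001,0,0,0.0915],[-0.014,-0.001,0,0,0.0915],[-0.014,-0.001,0,0,0.0915],[-0.01,0,0,0,0.0915]],
  ],
)

```text
time: 23.8
tool_pos: [485.7, -143.7, 122.1]
tcp_rot: [-1.618, 1.489, 0.03]
contact_force: [0.4, 0.4, -0.0]
grip_width: 91.5
```

Request:
send_rows(
  commands=[
    [[-0.014,0,0,0,0.0915],[-0.015,0,0,0,0.0915],[-0.015,0,0.015,0,0.0915],[-0.01,0.01,0.025,0,0.0915],[-0.01,0.01,0.025,0,0.0915],[0,0.01,0.025,0,0.0915],[0,0.01,0.015,0,0.0915],[0,0,0.005,0,0.0915],[0,0,0,0,0.0915],[0,0,0,0,0.0915]],
  ],
)

```text
time: 24.63
tool_pos: [431.6, -34.8, 193.5]
tcp_rot: [-1.677, 1.476, -0.031]
contact_force: [-0.4, 0.1, -0.3]
grip_width: 91.2
```

```bash
python3 -c "
from h import *
togo([486,-143,60])
from plant import optics
I=[]
for n in('top','scene'):
    c=optics.capture(n);np.savez(f'pics/{n}9.npz',**c);cv2.imwrite(f'pics/{n}9.png',c['color'])
"
```

```text
t 24.6333 pos [431.57 -34.8  193.5 ] F [-0.36  0.1  -0.34] M [ 0.02  0.04 -0.07] q [-0.275  0.154  1.885  0.027  1.01  -1.935] w 91.19827318334764
axes z [-0.075  0.997 -0.01 ] x [ 0.0949 -0.0029 -0.9955]
togo tool mm [ 138.4  -33.3 -110.6]
```

View pics/scene9.png

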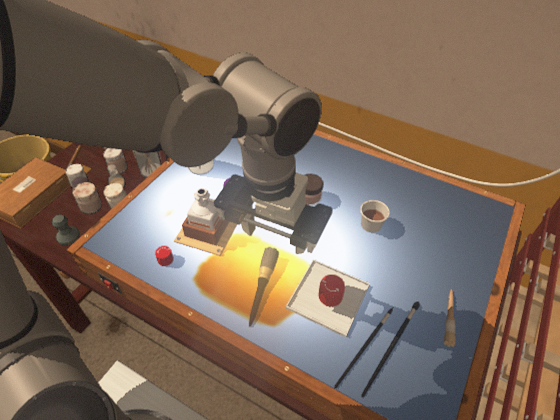

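View pics/top9.png

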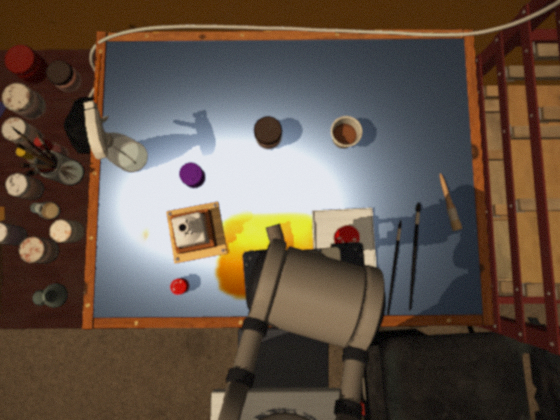

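```bash
python3 -c "
from h import *
s=load('scene9')
im=s['color'].astype(int);m=((im[...,2]>60)&(im[...,1]<im[...,2]*.5)&(im[...,0]<im[...,2]*.55)).astype(np.uint8);m[:260]=0;m[:,:305]=0
x,y,w,h=cv2.boundingRect(max(cv2.findContours(m,0,1)[0],key=cv2.contourArea));print(x,y,w,h)
K=s['camera_matrix'];T=s['camera_from_world'];R=T[:3,:3]
for cx,cy,z0 in((486,-143,3),(486,-143,8)):
  a=np.linspace(0,2*np.pi,300);P=np.vstack([np.c_[cx+26.5*np.cos(a),cy+26.5*np.sin(a),0*a+z] for z in(z0,z0+47)]);q=(R@P.T).T+T[:3,3];uv=(K@(q/q[:,2:]).T).T
  print(uv.min(0),uv.max(0))
cv2.imwrite('pics/r.png',cv2.resize(s['color'][250:340,280:380],(600,540),interpolation=cv2.INTER_CUBIC))
cv2.imwrite('pics/r2.png',cv2.resize(load('top9')['color'][195:275,155:235],(600,600),interpolation=cv2.INTER_CUBIC))"
```

```text
524 260 35 160
[317.44223711 273.65354435   1.        ] [344.35075573 306.52045717   1.        ]
[317.62620914 272.37511297   1.        ] [344.65432545 305.37620405   1.        ]
```

View pics/r.png

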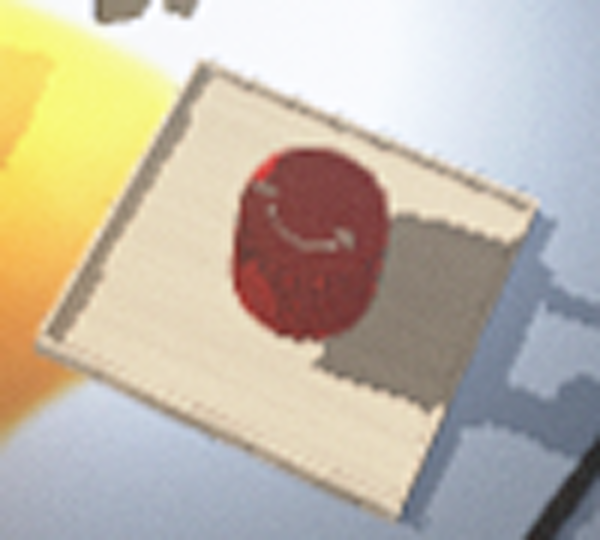

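View pics/r2.png

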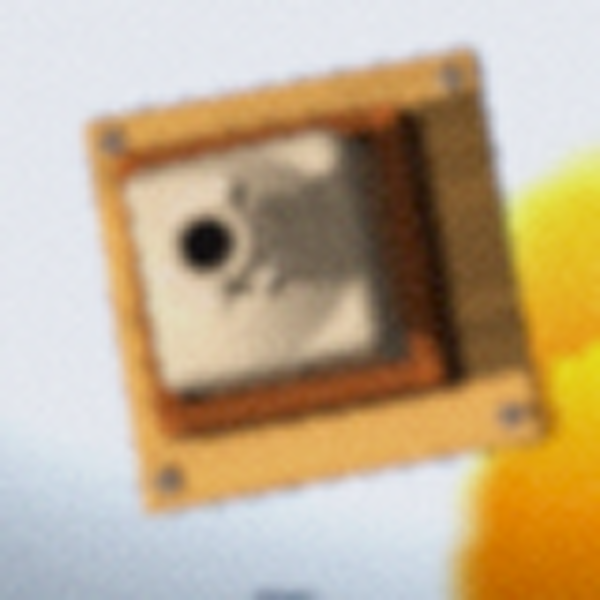

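Request:
send_rows(
  commands=[
    [[0,0,0,0,0.0915],[0,0,0,0,0.0915],[0,0,0,0,0.0915]],
  ],
)

```text
time: 24.98
tool_pos: [433.0, -37.3, 192.9]
tcp_rot: [-1.678, 1.476, -0.036]
contact_force: [-0.6, 0.2, 0.0]
grip_width: 91.7
```

```bash
python3 -c "
from plant import close_job
print(close_job())"
```

```text
the job is handed in; nothing more can be done
None
```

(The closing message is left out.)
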